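# Feed the bottom plate from the magazine into its sprung drilling nest

## Task

Draw the bottom plate out of the magazine by its projecting end and load it into the drilling nest whose pocket has the plate's shape: tilt it, feel its tongue into the slot of the nest's head (which slides sideways and may stand off the middle), under the keeper and against the sprung stop, bring it to the middle, lower the tail behind the ledge and let go, so that the plate lies flat on the nest's floor, clamped by the spring. Leave the other plates in the magazine and the other things on the bench where they are.

Things in the scene. Friction and masses are not known exactly. Their poses are not given: they have to be found in the camera images.
- plate1_mid (a point): The bottom plate of the stack, to be loaded: aluminium, 8 mm thick, 90 mm long; body 60 x 44 mm, then a tongue 30 long and 24 wide in the middle of its +x end (nose). Point at its very centre (half length, half thickness); x along it to the nose, z up. Its tail (-x end) sticks 33 to 41 mm out of the magazine, its two long edges free to be gripped across the 44 mm.
- plate2_mid (a point): Second plate, resting on the first inside the magazine, same shape; point at its centre, x to its nose, z up.
- plate3_mid (a point): Third plate of the stack, same shape; point at its centre.
- plate4_mid (a point): Top plate of the stack, same shape; point at its centre.
- magazine: Wooden magazine, fixed, 146 x 72 x 64 mm. Origin at table level under the middle of the stack; the outlet faces -x (to the robot). Plates lie on a rib 30 mm wide, 24 mm high, reaching to x = -84 mm; beside it only an 8 mm slab. Front wall x = -47 to -51 mm, 59 wide, with a 10.5 mm gap above the rib: one plate passes. Pull straight along -x, over 60 mm, till the nose is out; the rest drop.
- nest_centre_floor (a point): The matching nest: its head has one tongue slot, in the middle. Point on the floor, midway along the pocket; x to the nose end (away from the robot), z up. The floor is a rib 30 mm wide, 30 mm above the table, with 16 mm of depth for fingertips beside it. Side walls 4.5 mm high at x = -10 to 4 mm leave 48 mm. A clamped plate's centre is at 0, 0, 4 mm.
- nest_centre_ledge (a point): Middle of the top front edge of the matching nest's tail ledge (26 mm wide, 8 mm above the floor), 45.5 mm behind the floor point. On the bed, opposite it, sits the nest's head (wood, 58 mm wide, from 21 mm ahead of the floor point): it slides sideways (y) up to 9 mm to either side, with 2.5 N of friction, and its place is not reported: feel for its slot, then bring it to the middle with the plate.
- stop (a joint): Sprung stop in the head's slot. 0 at rest (face 42 mm ahead of the floor point), up to 0.0075 m as the nose pushes it to +x with 2 to 7.4 N; 0.0025 with a plate clamped. The slot is 27 mm wide with corners rounded by 2.5 mm; a 5 mm steel keeper covers it from 36 mm on, 12.5 mm above the floor. Ledge to resting stop is 87.5 mm, so the plate goes in only tilted nose down, 8 to 14 degrees.
- nest_offset_floor (a point): Wrong nest: one 27 mm tongue slot, 8 mm off the middle towards +y. Point on its floor, in the middle of the pocket, x to the nose end, z up. Same size and heights as the matching nest; its head is fixed.
- nest_fork_floor (a point): Wrong nest: two tongue slots 15 mm wide, for a forked plate. Point on its floor, in the middle of the pocket, x to the nose end, z up. Same size and heights as the matching nest; its head is fixed.
- tray: Fixed plywood board 150 x 300 x 6 mm under the three nests, which stand side by side 95 mm apart in any order. Origin under its centre.
- sanding_block: Bystander: brown sanding block 43 x 85 x 25 mm, origin under its centre. Leave alone.
- eraser: Bystander: eraser 20 x 42 x 12 mm, origin under its centre. Leave alone.
- masking_tape: Bystander: roll of masking tape, 104 mm across, 25 mm high, origin under its centre. Leave alone.
- marker: Bystander: marker pen 18 x 137 x 18 mm, origin under its centre. Leave alone.
- plate1: The plate to load; origin under its centre, 4 mm below plate1_mid, same axes.

How it is judged:
By the outcome, as a careful person would: the job done as asked, in the order asked, and still so for the second after the job is handed in, with the robot touching nothing.
It also fails if it takes over 61 s, if anything falls off the work surface, if the arm or the gripper's body presses on something with over 40 N, if the wrist force passes 120 N, or if a joint passes its speed limit or range.

## Robot

A 7-joint arm with a two-finger parallel gripper is mounted at the origin on a cart in front of the work surface, level with it; the furniture and walls round the work are solid. World frame = base frame: x ahead of the robot, y to its left, z up, the work surface at z = 0. Lengths are in m, angles in rad, forces in N, time in s.
With the tool pointing down it reaches from about 0.425 to 0.875 m from the base axis. Payload 4.7 kg.
Tool frame: the origin (TCP) lies on the centre line of the jaws, within the pads' length; the fingertips stand 14 mm ahead of it and the grasp point (between the pads) lies 5 mm behind it; z points along the fingers, y is the direction in which the jaws open and shut (so a half turn about z gives the same grasp; the last joint's range is limited). The gripper opens to 87 mm and grips with 3 to 60 N. Pads are 19 mm wide; open, the fingers measure 117 mm over their backs; the gripper's body (75 mm by 190 mm) begins 51 mm behind the grasp point.
Start: joints at [1.359, 0.321, -0.07, 1.45, 0.023, 1.371, -0.057], TCP at [0.146, -0.634, 0.214] pointing down, gripper open.
Joint ranges: [-2.86, 2.86], [-0.3, 2.09], [-1.38, 1.24], [0.06, 2.45], [-1.56, 4.7], [0.09, 2.05], [-2.69, 2.69]. Speed limits (rad/s): [2.57, 2.57, 3.14, 3.14, 3.14, 3.14, 3.14].

## Interface

Orientations are given as a rotation vector (axis times angle).
In Python, from bench import ctrl gives the robot as it stands. The module is installed in compiled form; this text tells all that it offers.
- The arm moves only by the tool step_arm, never from a script. Its argument "plan" is a list of rows, each a list of 3 entries, a list of its own where there are three numbers: the turn, a rotation vector about the tool's x, y, z in rad, then the shift along the tool's x, y, z in m, then the closure in counts, from 0 (fully open) to 255 (shut). In form: [[[rx, ry, rz], [x, y, z], hand], ...]. A call has exactly 10 rows; each row is the pose to reach, as a shift and turn from the pose commanded when the call began, along the tool's axes at that moment; what a row does not reach only later rows make up. A row lasts 1/8 s, in which the tool goes at most 62.5 mm and 10.7 degrees, less where a joint would pass 70% of its speed; a pose out of reach is approached as far as the arm can. A call with a gripper value outside its range is refused whole. The fingers move at their own pace and stop on an object; "squeeze" is the grip in N (left out, the last holds). Time passes only in rows, so rows that repeat a pose let the fingers close, or fill a call up. It gives the time, the measured TCP pose, the force and the opening at its end, in the units of the state.
- ctrl.get_state(): the state, without advancing time (a new reading comes with each control period).
- ctrl.get_image(name): name is "side" or "top" or "wrist"; returns the picture (384x512x3 uint8, red, green, blue); there is no depth.
- ctrl.calibration(name): a dict with "fov_y" (degrees; the focal length in pixels is half the picture's height over the tangent of half this angle, whatever the lens; pixels are square), "cx", "cy" (the principal point, pixels), "k1" (the pictures are not rectified: a ray, as slopes to the right and down, at radius r is drawn at 1 + k1 r^2 times it, then the intrinsics apply), "rvec" (rotation vector, rad) and "tvec" (3), from world to camera coordinates, as OpenCV has them. Camera axes: x right, y down, z forward; pixel columns grow to the right and rows downward; lengths in m; the calibration is good to about 2 mm. A picture is of the moment at which its call begins: read the wrist's pose just before it. calibration takes no time and is no camera call; for the wrist camera it gives the pose at the moment of the call.
- ctrl.close_job(): hands the job in, once; it reports no verdict.
Trained networks look in the newest picture that a camera, given by its name, has taken for a name from the list of things; names that differ only in an ending like _2 or _b are one class to them, and where a whole thing is asked for, a point or a joint stands for the part that bears it (a point fixed in the world has none). Each returns a list of dicts, best first, with "score" (0 to 1); they miss things now and then, are a little off and sometimes report something else, mostly with a low value. They report only what shows in the picture. A call takes as long as a camera call.
- ctrl.cut_out(camera, label): "pixels" (384x512 bool, what is visible of it) and "rect" ([left, top, width, height] in pixels, round what is visible of it).
The state is a dict: "time": time; "joint_positions": joint angles; "qd": joint speeds; "joint_torque": joint torques, N m; "position": TCP position; "tool_rot": TCP orientation; "ft_force": force on the tool from outside, world axes, zero at the start; "torque": the same for the moment, N m; "grip_width": opening from 0.0 (shut) to 1.0 (fully open).
Only numpy, scipy, OpenCV 4.12 (cv2) and the standard library are available. Lean on these libraries where they do the work, as an engineer would, in place of code of your own. Each camera call takes 0.05 s, during which the arm holds its last target.

## Working session

There is one attempt and no reset: what is moved stays moved. The work goes in short steps, Python scripts to look and compute and a tool call to move; the robot and the scene stay as the last step left them, time stands still between calls to the robot, and variables do not carry over. Pictures are saved under pics/ and viewed, and the job is handed in when it is done.

Besides the shell and the picture viewer there is one more tool, called as name(argument=value, ...), one argument or row to a line, values as JSON. step_arm: Moves the arm, as the interface text tells. Its arguments: {"type":"object","properties":{"plan":{"type":"array"},"squeeze":{"type":"number"}},"required":["plan"]}

```bash
ls; mkdir -p pics; cat > h.py <<'E'
import numpy as np, cv2
from bench import ctrl
from scipy.spatial.transform import Rotation as R
def K(c):
    f=192/np.tan(np.radians(c['fov_y'])/2); return f
def proj(c,P):
    P=np.atleast_2d(P); Rm=R.from_rotvec(c['rvec']).as_matrix()
    q=P@Rm.T+np.array(c['tvec']); s=q[:,:2]/q[:,2:]; r2=(s**2).sum(1,keepdims=True)
    s=s*(1+c['k1']*r2); return s*K(c)+[c['cx'],c['cy']]
def ray(c,uv):
    d=(np.array(uv,float)-[c['cx'],c['cy']])/K(c); s=d.copy()
    for _ in range(30): s=d/(1+c['k1']*(s@s))
    Rm=R.from_rotvec(c['rvec']).as_matrix()
    o=-Rm.T@np.array(c['tvec']); v=Rm.T@np.array([s[0],s[1],1]); return o,v
def atz(c,uv,z):
    o,v=ray(c,uv); return o+v*(z-o[2])/v[2]
def tri(obs):
    A=np.zeros((3,3));b=np.zeros(3)
    for c,uv in obs:
        o,v=ray(c,uv); v=v/np.linalg.norm(v); M=np.eye(3)-np.outer(v,v); A+=M;b+=M@o
    return np.linalg.solve(A,b)
def save(n,im): cv2.imwrite('pics/'+n+'.png',im[:,:,::-1])
E
python3 - <<'E'
from h import *
import pickle
for n in ['side','top','wrist']:
    c=ctrl.calibration(n); im=ctrl.get_image(n); save(n+'0',im); np.save('pics/%s0.npy'%n,im); pickle.dump(c,open('pics/%s0.pkl'%n,'wb'))
    print(n,c)
print(ctrl.get_state())
E
```

```text
pics
side {'fov_y': 54.099007825971746, 'cx': 261.89192549953924, 'cy': 186.74533323922756, 'k1': -0.09993042145624549, 'rvec': array([ 2.03691881,  1.1065453 , -0.54801194]), 'tvec': array([-0.29493426, -0.23211499,  1.77630742])}
top {'fov_y': 46.43800053706491, 'cx': 248.56333763277132, 'cy': 189.37082782891204, 'k1': 0.05576686621363157, 'rvec': array([ 2.13781918, -2.18543577,  0.13220718]), 'tvec': array([0.01815516, 0.56767752, 1.36724244])}
wrist {'fov_y': 64.86752262400492, 'cx': 255.8823914362485, 'cy': 193.56580167122783, 'k1': 0.015295276015240864, 'rvec': array([-2.27991316,  1.81280511,  0.25739145]), 'tvec': array([-0.64910814, -0.03518598,  0.39101364])}
{'time': 0.15, 'joint_positions': array([ 1.35910116,  0.3216963 , -0.07012494,  1.45139461,  0.02260694,
        1.37079387, -0.05688541]), 'qd': array([ 0.00112213, -0.00135074, -0.00081102, -0.00389596, -0.0007438 ,
       -0.00062709,  0.00097189]), 'joint_torque': array([-6.69848687e-04, -4.91795933e+01, -4.04798398e-01, -3.12876678e+01,
       -6.38651219e-02,  4.04563139e-02,  1.18914418e-04]), 'position': array([ 0.14540275, -0.63308625,  0.21348486]), 'tool_rot': array([-3.12010432e+00, -3.53880505e-01,  3.89871893e-04]), 'ft_force': array([-0.3371768 , -0.41845455, -0.01130204]), 'torque': array([-0.03261053, -0.01753628,  0.00528206]), 'grip_width': 1.001196629213855}
```

View pics/top0.png

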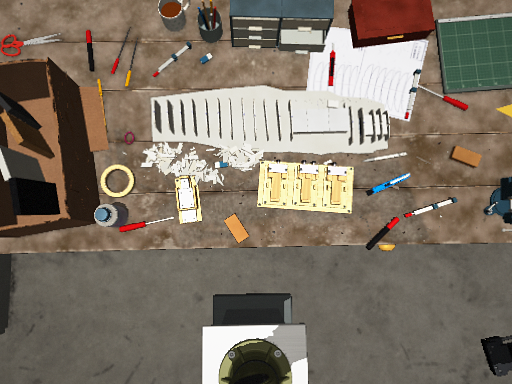

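View pics/side0.png

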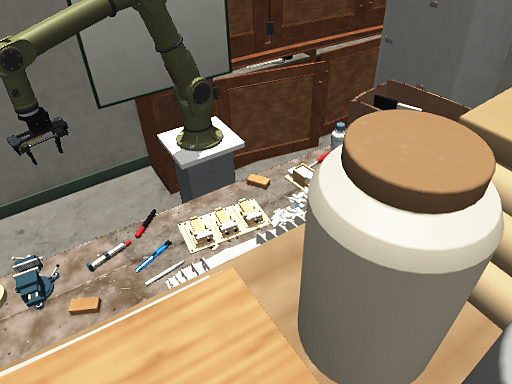

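View pics/wrist0.png

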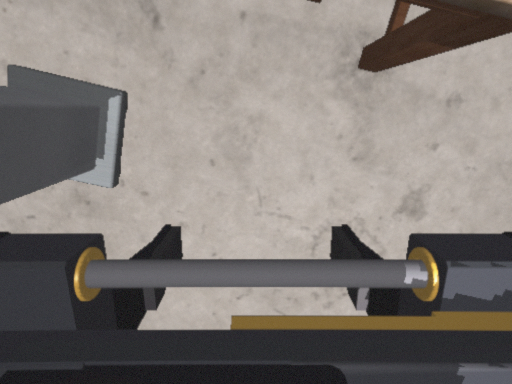

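```bash
python3 - <<'E'
from h import *
c=ctrl.calibration('top')
im=np.load('pics/top0.npy')
for n,uv,z in [('mag',(188,199),.05),('tray',(306,187),.006),('tr-l',(261,162),.006),('tr-r',(353,169),.006),('br',(351,213),.006),('bl',(259,208),.006),('n1',(278,185),.03),('n2',(308,185),.03),('n3',(338,186),.03)]:
    print(n,atz(c,uv,z).round(3))
a=im[150:240,130:370]; save('topcrop',cv2.resize(a,None,fx=3.3,fy=3.3,interpolation=cv2.INTER_CUBIC))
for l in ['plate1','magazine','nest_centre_floor','nest_offset_floor','nest_fork_floor','nest_centre_ledge','stop']:
    for d in ctrl.cut_out('top',l)[:3]: print(l,d['score'],d['rect'])
E
```

```text
mag [0.54  0.193 0.05 ]
tray [ 0.575 -0.178  0.006]
tr-l [ 0.659 -0.036  0.006]
tr-r [ 0.63  -0.33   0.006]
br [ 0.489 -0.317  0.006]
bl [ 0.511 -0.026  0.006]
n1 [ 0.58  -0.087  0.03 ]
n2 [ 0.578 -0.181  0.03 ]
n3 [ 0.573 -0.275  0.03 ]
plate1 0.58 [181.2, 210.2, 14.0, 15.2]
magazine 0.87 [174.4, 174.1, 25.3, 49.3]
nest_centre_floor 0.57 [259.7, 158.0, 29.8, 51.3]
nest_offset_floor 0.58 [322.2, 158.5, 26.4, 52.4]
nest_fork_floor 0.78 [294.1, 162.3, 25.2, 43.0]
nest_fork_floor 0.48 [264.6, 158.7, 23.5, 46.0]
nest_centre_ledge 0.56 [175.8, 175.4, 24.9, 49.0]
nest_centre_ledge 0.55 [260.4, 161.9, 29.6, 43.2]
stop 0.28 [292.9, 160.2, 26.3, 47.2]
```

View pics/topcrop.png

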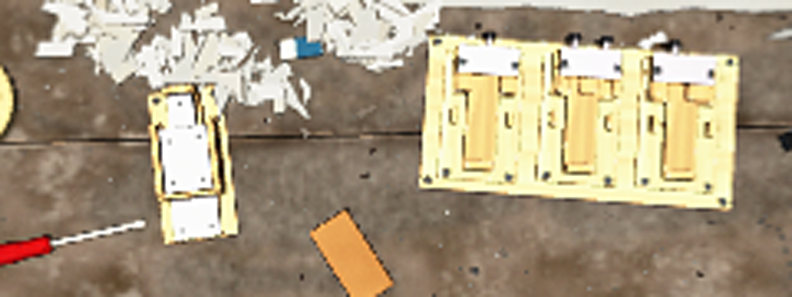

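```bash
cat >> h.py <<'E'
def rel(p0,r0,p1,r1):
    R0=R.from_rotvec(r0); return (R0.inv()*R.from_rotvec(r1)).as_rotvec(), R0.inv().apply(np.array(p1)-p0)
def down(yaw,tilt=0):
    # tool z down; yaw: tool y axis direction = angle of world; base: y axis along world (sin..)
    y=np.array([-np.sin(yaw),np.cos(yaw),0]); x=-np.array([np.cos(yaw),np.sin(yaw),0])
    M=np.stack([x,y,[0,0,-1]],1)
    return R.from_matrix(M)
E
python3 - <<'E'
from h import *
s=ctrl.get_state(); c=ctrl.calibration('wrist')
T=R.from_rotvec(s['tool_rot']); print(T.as_matrix().round(3))
Rm=R.from_rotvec(c['rvec']); o=-Rm.inv().apply(c['tvec'])
print('cam in tool',T.inv().apply(o-s['position']).round(4)); print((T.inv()*Rm.inv()).as_matrix().round(3))
E
```

```text
[[ 0.975  0.224 -0.   ]
 [ 0.224 -0.975 -0.   ]
 [-0.     0.    -1.   ]]
cam in tool [ 0.0749 -0.     -0.1709]
[[ 0.001 -0.961 -0.276]
 [ 1.     0.001  0.   ]
 [ 0.    -0.276  0.961]]
```

```bash
cat >> h.py <<'E'
def dn(yaw,pitch=0):
    # tool x=(cos,sin), pitch>0: nose down
    x=np.array([np.cos(yaw),np.sin(yaw),0]); y=np.array([np.sin(yaw),-np.cos(yaw),0])
    return R.from_matrix(np.stack([x,y,[0,0,-1]],1))*R.from_rotvec([0,-pitch,0])
E
python3 - <<'E'
from h import *
s=ctrl.get_state()
print(dn(0,.2).as_matrix().round(2))
print(rel(s['position'],s['tool_rot'],[.5,-.17,.23],dn(-.07).as_rotvec()))
E
```

```text
[[ 0.98  0.   -0.2 ]
 [ 0.   -1.   -0.  ]
 [-0.2   0.   -0.98]]
(array([1.75229690e-05, 6.57098832e-05, 2.95857979e-01]), array([ 0.44928643, -0.37233654, -0.01567909]))
```

step_arm(
  plan=[
    [[0, 0, 0.03], [0.045, -0.037, -0.002], 0],
    [[0, 0, 0.06], [0.09, -0.075, -0.003], 0],
    [[0, 0, 0.09], [0.138, -0.114, -0.005], 0],
    [[0, 0, 0.13], [0.186, -0.154, -0.007], 0],
    [[0, 0, 0.16], [0.234, -0.194, -0.009], 0],
    [[0, 0, 0.2], [0.282, -0.234, -0.01], 0],
    [[0, 0, 0.24], [0.33, -0.274, -0.012], 0],
    [[0, 0, 0.27], [0.378, -0.314, -0.014], 0],
    [[0, 0, 0.3], [0.42, -0.35, -0.016], 0],
    [[0, 0, 0.3], [0.45, -0.372, -0.016], 0],
  ],
)

```text
time: 1.75
position: [0.5023, -0.1672, 0.231]
tool_rot: [3.139, -0.112, 0.002]
ft_force: [0.2, -0.9, 0.5]
grip_width: 0.998
```

```bash
cat >> h.py <<'E'
import pickle
def snap(n,tag):
    c=ctrl.calibration(n); im=ctrl.get_image(n); save(tag,im); np.save('pics/%s.npy'%tag,im); pickle.dump(c,open('pics/%s.pkl'%tag,'wb')); return c,im
def cal(tag): return pickle.load(open('pics/%s.pkl'%tag,'rb'))
def zoom(tag,l,t,w,h,f):
    im=np.load('pics/%s.npy'%tag)[t:t+h,l:l+w]; save(tag+'z',cv2.resize(im,None,fx=f,fy=f,interpolation=cv2.INTER_CUBIC))
E
python3 - <<'E'
from h import *
snap('wrist','w1'); s=ctrl.get_state(); print(s['time'],s['position'],s['tool_rot'])
for l in ['nest_centre_floor','nest_offset_floor','nest_fork_floor']:
    for d in ctrl.cut_out('wrist',l)[:2]: print(l,d['score'],d['rect'])
E
```

```text
1.8 [ 0.50516901 -0.16250643  0.23094004] [-3.13680594  0.10274714 -0.00578321]
nest_centre_floor 0.93 [144.5, 32.3, 67.0, 128.6]
nest_centre_floor 0.27 [0.0, 147.2, 20.1, 58.5]
nest_offset_floor 0.72 [300.5, 35.2, 74.6, 125.2]
nest_fork_floor 0.79 [225.5, 30.6, 69.1, 123.6]
```

View pics/w1.png

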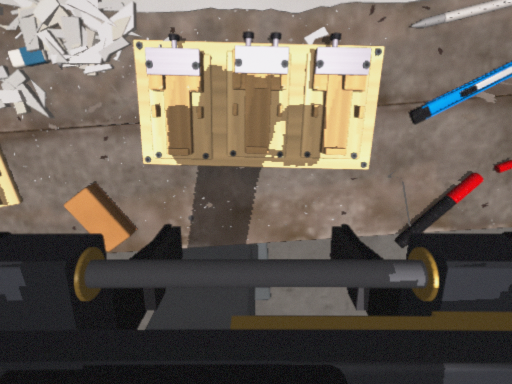

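```bash
python3 - <<'E'
from h import *
s=ctrl.get_state(); print(s['time'],s['position'],s['tool_rot'])
print(rel([.5,-.17,.23],dn(-.07).as_rotvec(),[.505,-.085,.11],dn(-.07).as_rotvec()))
E
```

```text
1.95 [ 0.50082586 -0.16995894  0.2303413 ] [ 3.13903034e+00 -1.14061599e-01 -5.13420500e-04]
(array([0., 0., 0.]), array([-0.00095739, -0.08514155,  0.12      ]))
```

step_arm(
  plan=[
    [[0, 0, 0], [0.0, -0.03, 0.04], 0],
    [[0, 0, 0], [0.0, -0.06, 0.08], 0],
    [[0, 0, 0], [0.0, -0.085, 0.12], 0],
    [[0, 0, 0], [0.0, -0.085, 0.12], 0],
    [[0, 0, 0], [0.0, -0.085, 0.12], 0],
    [[0, 0, 0], [0.0, -0.085, 0.12], 0],
    [[0, 0, 0], [0.0, -0.085, 0.12], 0],
    [[0, 0, 0], [0.0, -0.085, 0.12], 0],
    [[0, 0, 0], [0.0, -0.085, 0.12], 0],
    [[0, 0, 0], [0.0, -0.085, 0.12], 0],
  ],
)

```text
time: 3.2
position: [0.5071, -0.0855, 0.1104]
tool_rot: [3.139, -0.116, 0.0]
ft_force: [-0.0, 0.1, -0.8]
grip_width: 1.002
```

```bash
python3 - <<'E'
from h import *
snap('wrist','w2'); s=ctrl.get_state(); print(s['time'],s['position'],s['tool_rot'])
zoom('w2',100,0,300,230,2.6)
E
```

```text
3.25 [ 0.5070704  -0.08545565  0.11030353] [ 3.13935980e+00 -1.16428315e-01 -1.31958117e-04]
```

View pics/w2z.png

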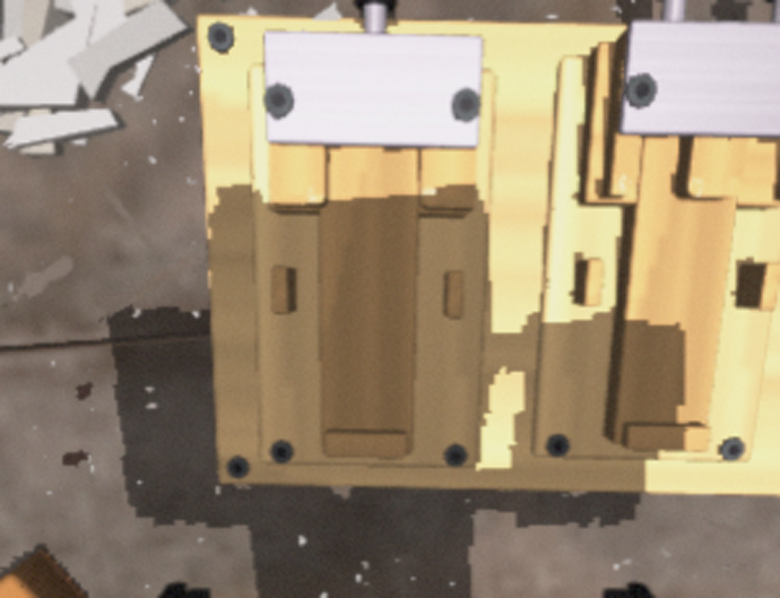

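```bash
cat > fit.py <<'E'
from h import *
import sys
def lines(s):
    L=[]
    def seg(*p): L.append(p)
    for y in (-15,15): seg((-45.5,y,30),(60,y,30))
    seg((-45.5,-13,38),(-45.5,13,38)); seg((-45.5,-13,30),(-45.5,13,30))
    for y in (-24,24): seg((-10,y,34.5),(4,y,34.5)); 
    for x in (-10,4): seg((x,24,34.5),(x,28,34.5)); seg((x,-24,34.5),(x,-28,34.5))
    for sg in(-1,1):
        seg((21,s+sg*13.5,42.5),(21,s+sg*29,42.5)); seg((21,s+sg*13.5,42.5),(36,s+sg*13.5,42.5))
    seg((36,s-29,47.5),(36,s+29,47.5))
    return L
def draw(tag,x,y,yaw,s,l,t,w,h,f,out):
    c=cal(tag); im=np.load('pics/%s.npy'%tag)[t:t+h,l:l+w]; im=cv2.resize(im,None,fx=f,fy=f,interpolation=cv2.INTER_CUBIC)
    Rz=R.from_euler('z',yaw)
    for a,b in lines(s):
        P=Rz.apply(np.array([a,b])/1000.)+[x,y,0]
        q=(proj(c,P)-[l-.0,t-.0]+.5)*f
        cv2.line(im,tuple(int(v) for v in q[0]),tuple(int(v) for v in q[1]),(255,0,0),1)
    save(out,im)
E
python3 - <<'E'
from fit import *
c=cal('w2')
def z(x,y,zz): return atz(c,(100+x/2.6-.5+.19,y/2.6-.5+.19),zz).round(4)
print('ledge top',z(325,434,.038),z(407,432,.038))
print('wall inner',z(296,268,.0345),z(295,312,.0345),z(445,270,.0345),z(445,316,.0345))
print('rib',z(329,148,.03),z(416,148,.03),z(321,430,.03),z(411,430,.03))
print('keeper',z(267,141,.0475),z(476,146,.0475))
print('slot',z(325,205,.0425),z(422,207,.0425))
E
```

```text
ledge top [ 0.5368 -0.0623  0.038 ] [ 0.5356 -0.088   0.038 ]
wall inner [ 0.5872 -0.0584  0.0345] [ 0.5744 -0.0566  0.0345] [ 0.5833 -0.103   0.0345] [ 0.5699 -0.1022  0.0345]
rib [ 0.62   -0.0712  0.03  ] [ 0.6182 -0.0967  0.03  ] [ 0.5368 -0.0602  0.03  ] [ 0.5347 -0.0893  0.03  ]
keeper [ 0.6203 -0.0559  0.0475] [ 0.6149 -0.1127  0.0475]
slot [ 0.6034 -0.0696  0.0425] [ 0.6009 -0.0971  0.0425]
```

```bash
python3 - <<'E'
from fit import *
c=cal('w1')
P=[atz(c,u,.006) for u in [(135,40),(382.5,45.5),(370,170),(141,168)]]
for p in P: print(p.round(4))
for a,b in ((0,1),(3,2)): d=P[a]-P[b]; print(np.linalg.norm(d),np.arctan2(-d[0],d[1]))
for a,b in ((0,3),(1,2)): d=P[a]-P[b]; print(np.linalg.norm(d),np.arctan2(d[1],d[0]))
print(sum(P)/4)
draw('w2',.5815,-.0798,-.085,-1,150,0,150,190,5,'o1')
draw('w1',.5815,-.0798,-.085,-1,130,25,120,150,5,'o2')
E
```

```text
[ 0.6626 -0.0352  0.006 ]
[ 0.6362 -0.3278  0.006 ]
[ 0.4859 -0.3185  0.006 ]
[ 0.5099 -0.015   0.006 ]
0.2937637001454922 -0.09017682062011953
0.30443575735202283 -0.07886323897573913
0.1540545875471271 -0.13143217655201858
0.15054071022791857 -0.06161720858370835
[ 0.57365836 -0.17413485  0.006     ]
```

View pics/o1.png

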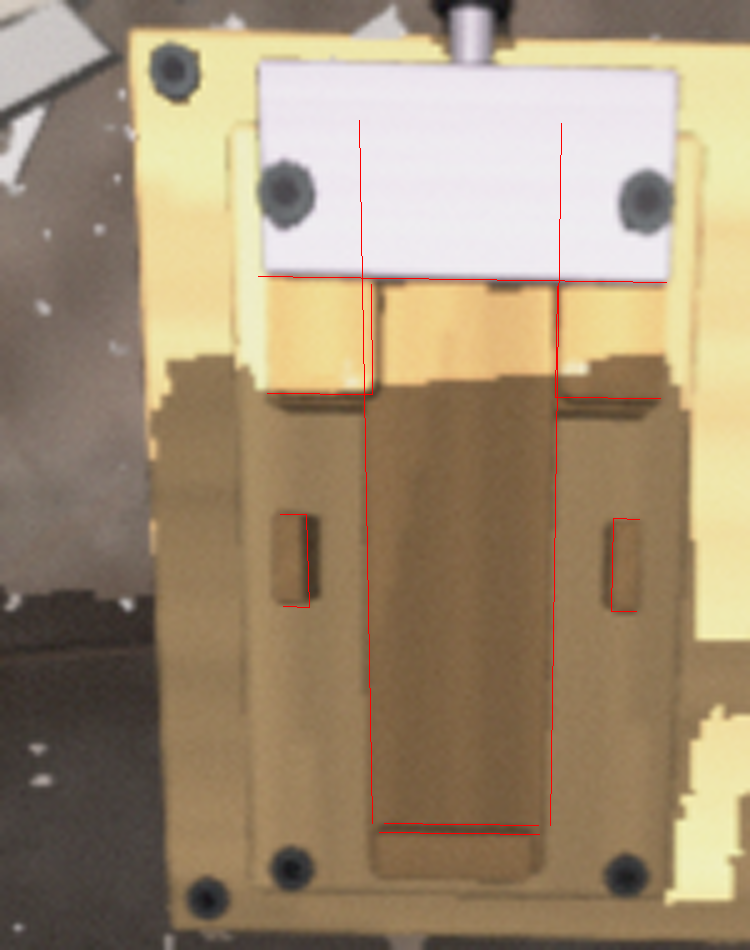

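View pics/o2.png

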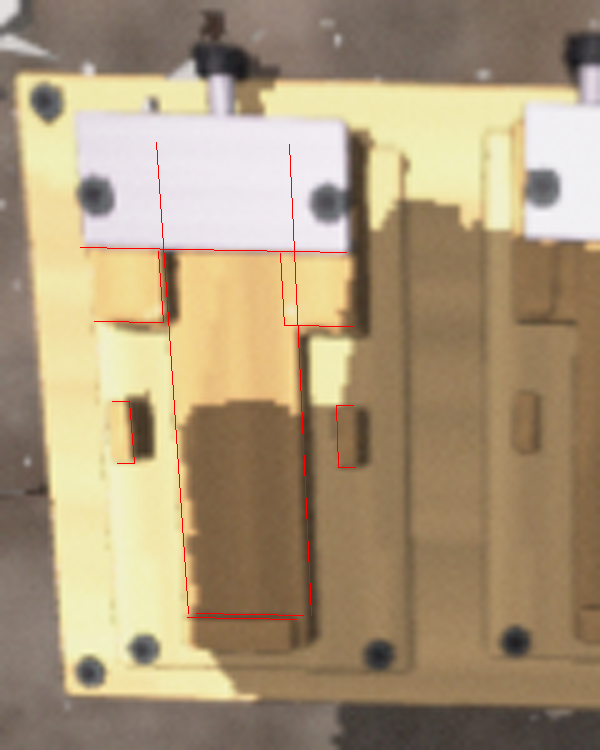

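```bash
python3 - <<'E'
from fit import *
s=ctrl.get_state()
print(rel(s['position'],s['tool_rot'],[.43,.185,.13],dn(.1).as_rotvec()))
c=ctrl.calibration('top')
print([atz(c,(u,v),.03).round(3) for u,v in ((130+165/3.3,150+203/3.3),(130+217/3.3,150+199/3.3),(130+164/3.3,150+241/3.3),(130+219/3.3,150+236/3.3))])
print([atz(c,(u,v),.064).round(3) for u,v in ((130+150/3.3,150+95/3.3),(130+208/3.3,150+85/3.3),(130+165/3.3,150+203/3.3),(130+217/3.3,150+195/3.3))])
E
```

```text
(array([ 7.04183552e-05,  8.77444915e-05, -1.74139306e-01]), array([-0.09689331, -0.26400244, -0.01970911]))
[array([0.504, 0.221, 0.03 ]), array([0.506, 0.172, 0.03 ]), array([0.468, 0.222, 0.03 ]), array([0.471, 0.17 , 0.03 ])]
[array([0.602, 0.229, 0.064]), array([0.61 , 0.175, 0.064]), array([0.501, 0.216, 0.064]), array([0.507, 0.168, 0.064])]
```

step_arm(
  plan=[
    [[0, 0, -0.04], [-0.02, -0.055, -0.004], 0],
    [[0, 0, -0.07], [-0.041, -0.11, -0.008], 0],
    [[0, 0, -0.1], [-0.062, -0.165, -0.012], 0],
    [[0, 0, -0.14], [-0.084, -0.22, -0.016], 0],
    [[0, 0, -0.17], [-0.105, -0.275, -0.02], 0],
    [[0, 0, -0.17], [-0.105, -0.275, -0.02], 0],
    [[0, 0, -0.17], [-0.105, -0.275, -0.02], 0],
    [[0, 0, -0.17], [-0.105, -0.275, -0.02], 0],
    [[0, 0, -0.17], [-0.105, -0.275, -0.02], 0],
    [[0, 0, -0.17], [-0.105, -0.275, -0.02], 0],
  ],
)

```text
time: 4.5
position: [0.423, 0.1959, 0.1302]
tool_rot: [3.138, 0.148, -0.0]
ft_force: [-0.4, 0.1, 0.5]
grip_width: 0.999
```

```bash
python3 - <<'E'
from h import *
snap('wrist','w3'); s=ctrl.get_state(); print(s['time'],s['position'],s['tool_rot'])
zoom('w3',100,0,300,230,2.6)
for l in ['plate1','magazine']:
    for d in ctrl.cut_out('wrist',l)[:2]: print(l,d['score'],d['rect'])
E
```

```text
4.55 [0.42292289 0.19606502 0.13024006] [ 3.13798279e+00  1.48653928e-01 -2.87485237e-04]
plate1 0.81 [240.3, 96.8, 50.7, 42.8]
magazine 0.87 [221.3, 0.0, 89.7, 138.4]
```

View pics/w3z.png

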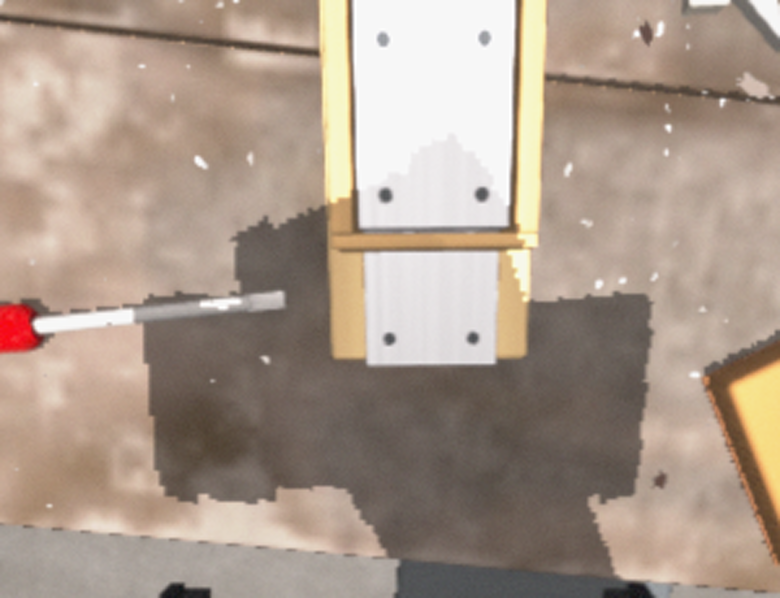

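```bash
python3 - <<'E'
from h import *
c=cal('w3')
def z(x,y,zz): return atz(c,(100+x/2.6-.3,y/2.6-.3),zz)
a,b,d,e=z(367,364,.032),z(497,364,.032),z(365,252,.032),z(497,252,.032)
print(a,b,d,e); print(np.linalg.norm(a-b),np.linalg.norm(d-e))
for p,q in((a,d),(b,e)): v=q-p; print(np.linalg.norm(v),np.arctan2(v[1],v[0]))
v=a-b; print(np.arctan2(-v[0],v[1]))
# magazine outer walls top
for p,q in (((323,0),(331,235)),((546,0),(530,235))):
    p,q=z(*p,.064),z(*q,.064); print(p,q,np.arctan2(*(p-q)[[1,0]]))
for p,q in (((333,260),(333,357)),((529,260),(526,357))):
    p,q=z(*p,.008),z(*q,.008); print(p,q,np.arctan2(*(p-q)[[1,0]]))
# top plate edges
for zz in(.056,): 
  for p,q in (((355,0),(359,228)),((516,0),(509,228))):
    p,q=z(*p,zz),z(*q,zz); print(p,q,np.arctan2(*(p-q)[[1,0]]))
c2=ctrl.calibration('top')
# side/top height check: tail corners triangulated with top cam
for uv,P in (((130+164/3.3,150+243/3.3),a),((130+219/3.3,150+237/3.3),b)):
    print(proj(c2,P),uv)
s=ctrl.get_state(); t=R.from_rotvec(s['tool_rot']).as_matrix(); print(np.arctan2(t[1,0],t[0,0]), s['position'])
E
```

```text
[0.46855954 0.21343575 0.032     ] [0.47275301 0.16958189 0.032     ] [0.50445871 0.217018   0.032     ] [0.50854777 0.174201   0.032     ]
0.044053898688666514 0.04301180954023773
0.03607745749387654 0.09945716752838296
0.036091569014903103 0.128335020957295
0.09533397080129105
[0.56542286 0.23142176 0.064     ] [0.50731261 0.22537007 0.064     ] 0.10376759406146123
[0.57099478 0.17287951 0.064     ] [0.51271111 0.16883477 0.064     ] 0.06928641545465482
[0.50127517 0.22939331 0.008     ] [0.46730593 0.22704158 0.008     ] 0.06912093845022284
[0.50790643 0.15996339 0.008     ] [0.47406993 0.15631306 0.008     ] 0.10746578634134138
[0.568553   0.22370097 0.056     ] [0.51037164 0.21805764 0.056     ] 0.0966931789214815
[0.57271103 0.18000394 0.056     ] [0.51456606 0.17410759 0.056     ] 0.10106220780601785
[[182.27974783 222.7096962 ]] (179.6969696969697, 223.63636363636363)
[[196.44068592 221.02801537]] (196.36363636363637, 221.8181818181818)
0.0953122524858481 [0.42282135 0.19634731 0.13027653]
```

```bash
python3 - <<'E'
from h import *
s=ctrl.get_state()
print(rel(s['position'],s['tool_rot'],[.4866,.1931,.0255],dn(.097).as_rotvec()))
E
```

```text
(array([ 7.67387548e-05,  1.25730760e-04, -1.68774268e-03]), array([0.0631933 , 0.00929421, 0.10476931]))
```

step_arm(
  plan=[
    [[0, 0, 0], [0.04, 0.006, 0.0], 80],
    [[0, 0, 0], [0.063, 0.009, 0.01], 80],
    [[0, 0, 0], [0.063, 0.009, 0.035], 80],
    [[0, 0, 0], [0.063, 0.009, 0.06], 80],
    [[0, 0, 0], [0.063, 0.009, 0.085], 80],
    [[0, 0, 0], [0.063, 0.009, 0.1], 80],
    [[0, 0, 0], [0.063, 0.009, 0.1045], 80],
    [[0, 0, 0], [0.063, 0.009, 0.1045], 80],
    [[0, 0, 0], [0.063, 0.009, 0.1045], 80],
    [[0, 0, 0], [0.063, 0.009, 0.1045], 80],
  ],
  squeeze=45,
)

```text
time: 5.9
position: [0.4869, 0.1938, 0.0265]
tool_rot: [3.138, 0.15, 0.002]
ft_force: [0.4, 0.2, 1.3]
grip_width: 0.688
```

```bash
python3 - <<'E'
from h import *
snap('wrist','w4'); s=ctrl.get_state(); print(s['time'],s['position'],s['tool_rot'],s['ft_force'],s['grip_width'])
E
```

```text
5.95 [0.48677328 0.1937198  0.02638194] [3.13794683e+00 1.50279829e-01 1.69175470e-03] [-0.74849582  0.52333774 -0.5871237 ] 0.6853042567018387
```

View pics/w4.png

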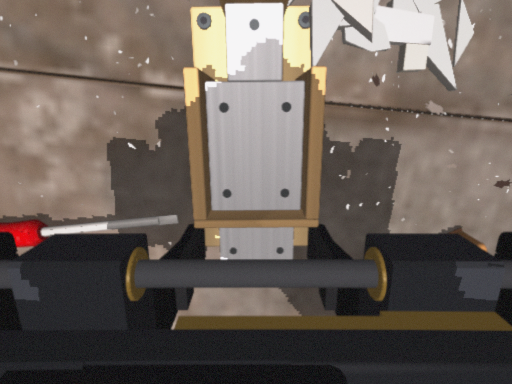

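step_arm(
  plan=[
    [[0, 0, 0], [0, 0, 0], 255],
    [[0, 0, 0], [0, 0, 0], 255],
    [[0, 0, 0], [0, 0, 0], 255],
    [[0, 0, 0], [0, 0, 0], 255],
    [[0, 0, 0], [0, 0, 0], 255],
    [[0, 0, 0], [0, 0, 0], 255],
    [[0, 0, 0], [0, 0, 0], 255],
    [[0, 0, 0], [0, 0, 0], 255],
    [[0, 0, 0], [0, 0, 0], 255],
    [[0, 0, 0], [0, 0, 0], 255],
  ],
  squeeze=45,
)

```text
time: 7.2
position: [0.4863, 0.1936, 0.0258]
tool_rot: [3.138, 0.15, 0.0]
ft_force: [0.4, 0.1, 0.3]
grip_width: 0.001
```

```bash
python3 - <<'E'
from h import *
snap('wrist','w5'); snap('side','s5'); s=ctrl.get_state(); print(s['time'],s['position'],s['tool_rot'],s['ft_force'],s['grip_width'])
E
```

```text
7.3 [0.48632948 0.19360368 0.02581089] [ 3.13787950e+00  1.50374575e-01 -5.61015251e-05] [-0.55701978  0.68423952  0.32978166] 0.004143042150755327
```

View pics/w5.png

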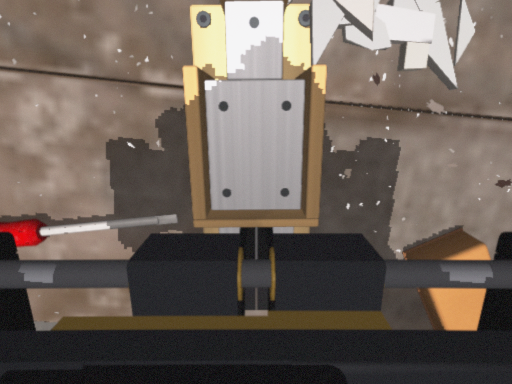

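View pics/s5.png

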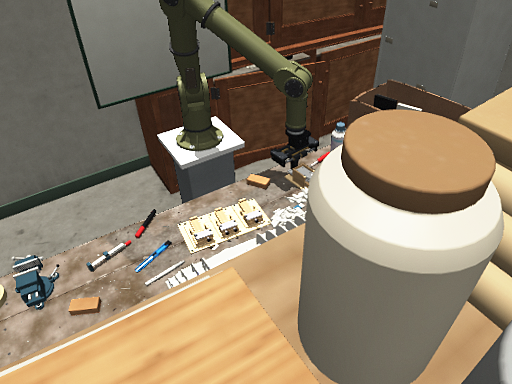

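```bash
python3 - <<'E'
from h import *
s=ctrl.get_state();c=cal('w5'); p=s['position'];T=R.from_rotvec(s['tool_rot'])
for o in ([0,0,.014],[0.0095,0,.014],[-.0095,0,.014],[0,0,0],[0,0,-.005],[.01,0,-.03],[.01,0,0],[0,.03,.014]): print(o,proj(c,p+T.apply(o)).round(1))
for q in ([.4707,.1915,.032],[.4866,.1931,.032],[.5065,.195,.032]): print(q,proj(c,q).round(1))
for t in ('w4',):
  c=cal(t)
  for q in ([.4707,.1915,.032],[.4866,.1931,.032],[.5065,.195,.032]): print(q,proj(c,q).round(1))
zoom('w5',150,150,200,160,4)
zoom('w4',150,150,220,160,3.6)
E
```

```text
[0, 0, 0.014] [[255.8 225.5]]
[0.0095, 0, 0.014] [[255.8 211.9]]
[-0.0095, 0, 0.014] [[255.7 238.9]]
[0, 0, 0] [[255.7 234.2]]
[0, 0, -0.005] [[255.7 237.6]]
[0.01, 0, -0.03] [[255.7 239.9]]
[0.01, 0, 0] [[255.8 218.9]]
[0, 0.03, 0.014] [[301.5 225.6]]
[0.4707, 0.1915, 0.032] [[256.7 262.4]]
[0.4866, 0.1931, 0.032] [[256.6 238.1]]
[0.5065, 0.195, 0.032] [[256.7 206. ]]
[0.4707, 0.1915, 0.032] [[256.8 262.6]]
[0.4866, 0.1931, 0.032] [[256.8 238.5]]
[0.5065, 0.195, 0.032] [[256.8 206.5]]
```

View pics/w5z.png

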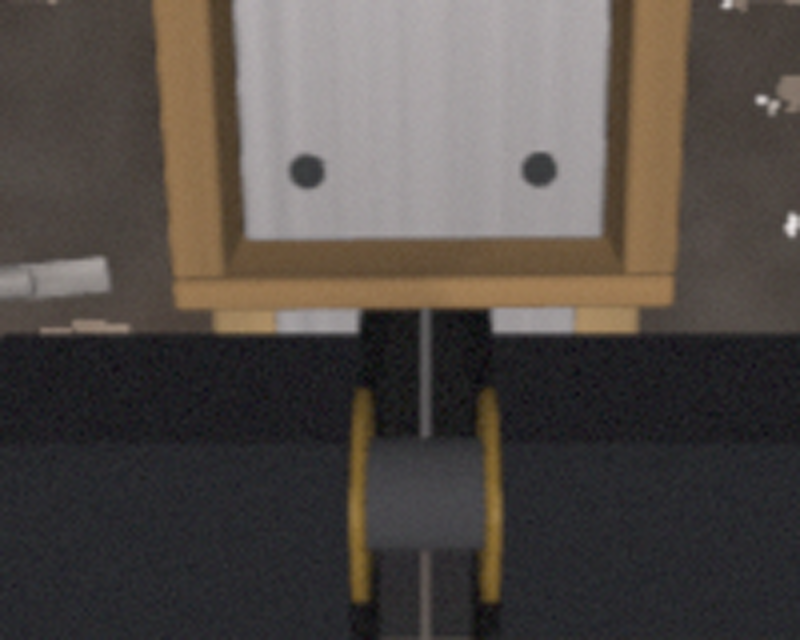

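View pics/w4z.png

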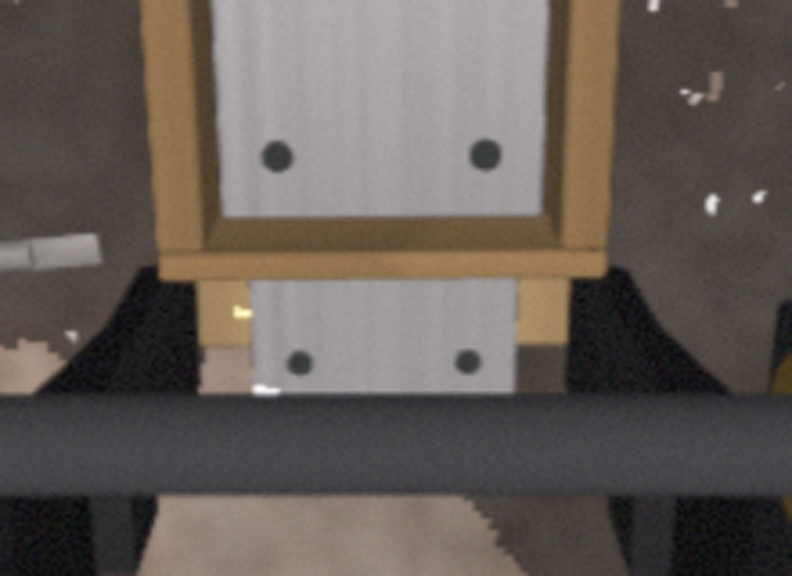

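```bash
python3 - <<'E'
from h import *
zoom('wrist0',120,200,270,140,2.9)
c=cal('wrist0')
s=dict(position=np.array([ 0.14540275, -0.63308625,  0.21348486]),tool_rot=[-3.12010432e+00, -3.53880505e-01,  3.89871893e-04])
T=R.from_rotvec(s['tool_rot'])
for z in (.014,0,-.005,-.01,-.03):
    for x in (.0095,-.0095): print(z,x,[proj(c,s['position']+T.apply([x,y,z])).round(0).tolist() for y in(-.0435,.0435)])
E
```

```text
0.014 0.0095 [[[189.0, 212.0]], [[323.0, 212.0]]]
0.014 -0.0095 [[[190.0, 239.0]], [[321.0, 239.0]]]
0 0.0095 [[[184.0, 220.0]], [[328.0, 220.0]]]
0 -0.0095 [[[186.0, 248.0]], [[326.0, 249.0]]]
-0.005 0.0095 [[[182.0, 223.0]], [[330.0, 223.0]]]
-0.005 -0.0095 [[[184.0, 252.0]], [[328.0, 252.0]]]
-0.01 0.0095 [[[180.0, 226.0]], [[332.0, 226.0]]]
-0.01 -0.0095 [[[182.0, 256.0]], [[330.0, 256.0]]]
-0.03 0.0095 [[[170.0, 241.0]], [[342.0, 241.0]]]
-0.03 -0.0095 [[[173.0, 274.0]], [[339.0, 274.0]]]
```

View pics/wrist0z.png

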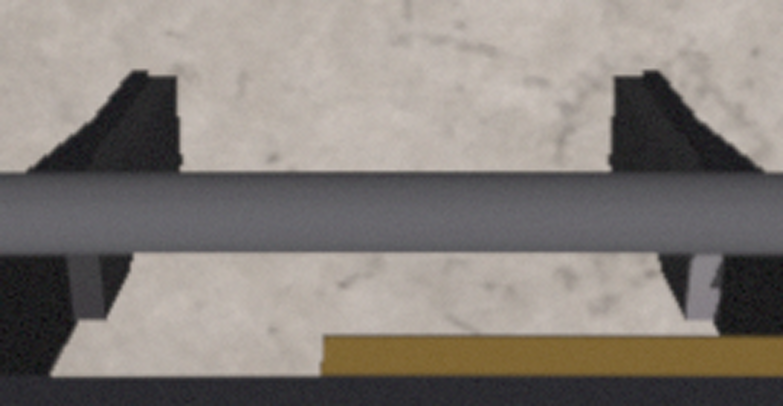

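step_arm(
  plan=[
    [[0, 0, 0], [0, 0, 0], 80],
    [[0, 0, 0], [0, 0, 0], 80],
    [[0, 0, 0], [0, 0, 0], 80],
    [[0, 0, 0], [0, 0, 0], 80],
    [[0, 0, 0], [0, 0, 0], 80],
    [[0, 0, 0], [0, 0, 0.003], 80],
    [[0, 0, 0], [0, 0, 0.006], 80],
    [[0, 0, 0], [0, 0, 0.009], 80],
    [[0, 0, 0], [0, 0, 0.009], 80],
    [[0, 0, 0], [0, 0, 0.009], 80],
  ],
)

```text
time: 8.55
position: [0.4863, 0.1937, 0.0168]
tool_rot: [3.138, 0.151, 0.0]
ft_force: [0.1, -0.2, 0.1]
grip_width: 0.688
```

```bash
python3 - <<'E'
from h import *
snap('wrist','w6'); s=ctrl.get_state(); print(s['time'],s['position'],s['tool_rot'],s['ft_force'],s['grip_width'])
zoom('w6',150,150,220,160,3.6)
E
```

```text
8.6 [0.4863924  0.19371937 0.01686745] [-3.13796494e+00 -1.50523895e-01 -1.87588296e-04] [ 1.42463364 -0.39410228  0.91856361] 0.6873923615473915
```

View pics/w6z.png

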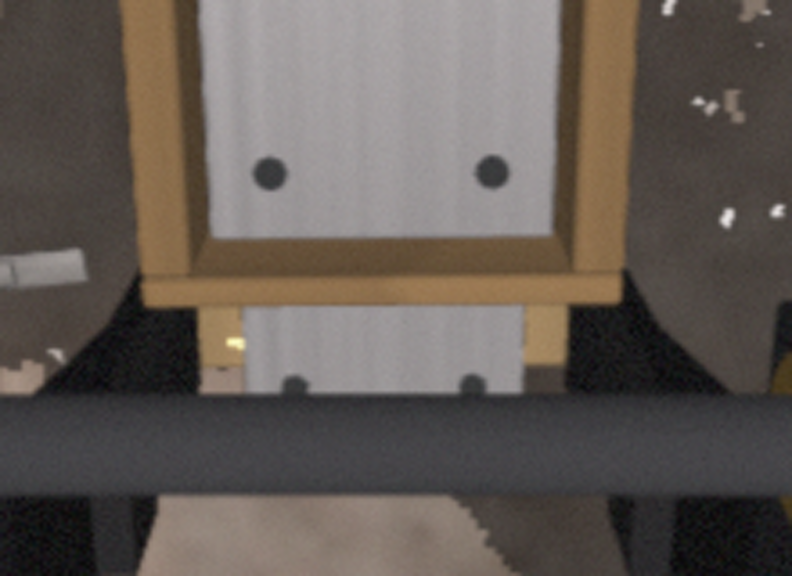

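step_arm(
  plan=[
    [[0, 0, 0], [0, 0, 0.002], 80],
    [[0, 0, 0], [0, 0, 0.004], 80],
    [[0, 0, 0], [0, 0, 0.006], 80],
    [[0, 0, 0], [0, 0, 0.007], 80],
    [[0, 0, 0], [0, 0, 0.007], 120],
    [[0, 0, 0], [0, 0, 0.007], 120],
    [[0, 0, 0], [0, 0, 0.007], 150],
    [[0, 0, 0], [0, 0, 0.007], 150],
    [[0, 0, 0], [0, 0, 0.007], 150],
    [[0, 0, 0], [0, 0, 0.007], 150],
  ],
  squeeze=30,
)

```text
time: 9.85
position: [0.4864, 0.1937, 0.0099]
tool_rot: [3.138, 0.15, 0.0]
ft_force: [0.5, 0.3, 0.4]
grip_width: 0.502
```

```bash
python3 - <<'E'
from h import *
snap('wrist','w7'); s=ctrl.get_state(); print(s['time'],s['position'],s['tool_rot'],s['ft_force'],s['grip_width'])
zoom('w7',150,150,220,160,3.6)
E
```

```text
9.9 [0.48638076 0.19364132 0.00986548] [3.13789920e+00 1.50444241e-01 1.44381801e-04] [-0.2331168   0.31759576  0.62154752] 0.4994582894303959
```

View pics/w7z.png

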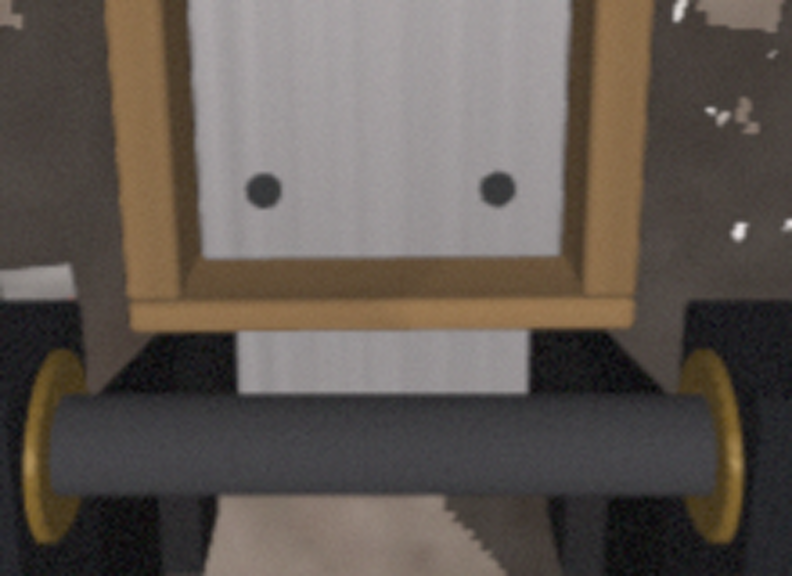

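step_arm(
  plan=[
    [[0, 0, 0], [0, 0, 0], 255],
    [[0, 0, 0], [0, 0, 0], 255],
    [[0, 0, 0], [-0.003, 0, 0], 255],
    [[0, 0, 0], [-0.008, 0, 0], 255],
    [[0, 0, 0], [-0.014, 0, 0], 255],
    [[0, 0, 0], [-0.021, 0, 0], 255],
    [[0, 0, 0], [-0.028, 0, 0], 255],
    [[0, 0, 0], [-0.034, 0, 0], 255],
    [[0, 0, 0], [-0.038, 0, 0], 255],
    [[0, 0, 0], [-0.04, 0, 0], 255],
  ],
  squeeze=50,
)

```text
time: 11.15
position: [0.4461, 0.1898, 0.0098]
tool_rot: [3.138, 0.151, -0.0]
ft_force: [2.6, 0.3, 0.7]
grip_width: 0.497
```

```bash
python3 - <<'E'
from h import *
snap('wrist','w8'); s=ctrl.get_state(); print(s['time'],s['position'],s['tool_rot'],s['ft_force'],s['grip_width'])
E
```

```text
11.2 [0.44598906 0.18976959 0.00983803] [ 3.13756871e+00  1.50803198e-01 -6.54312997e-04] [ 1.54573703 -0.44671223  1.12742382] 0.49571145903895586
```

View pics/w8.png

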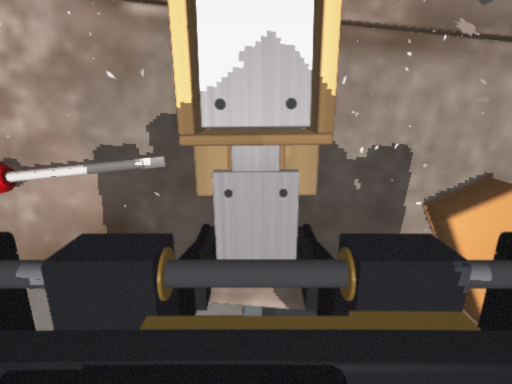

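step_arm(
  plan=[
    [[0, 0, 0], [-0.005, 0, 0], 255],
    [[0, 0, 0], [-0.012, 0, 0], 255],
    [[0, 0, 0], [-0.02, 0, 0], 255],
    [[0, 0, 0], [-0.028, 0, 0], 255],
    [[0, 0, 0], [-0.034, 0, 0], 255],
    [[0, 0, 0], [-0.038, 0, 0], 255],
    [[0, 0, 0], [-0.038, 0, -0.01], 255],
    [[0, 0, 0], [-0.038, 0, -0.04], 255],
    [[0, 0, 0], [-0.038, 0, -0.08], 255],
    [[0, 0, 0], [-0.038, 0, -0.08], 255],
  ],
)

```text
time: 12.45
position: [0.4111, 0.1872, 0.0929]
tool_rot: [-3.138, -0.15, -0.01]
ft_force: [0.3, -0.1, -0.5]
grip_width: 0.49
```

```bash
python3 - <<'E'
from h import *
snap('wrist','w9'); s=ctrl.get_state(); print(s['time'],s['position'],s['tool_rot'],s['ft_force'],s['torque'],s['grip_width'])
E
```

```text
12.5 [0.40978292 0.18631691 0.0911261 ] [3.13761221 0.14966744 0.00477105] [ 0.52594207  0.37113269 -1.69186517] [0.00152088 0.07852767 0.02832562] 0.4965657214067012
```

View pics/w9.png

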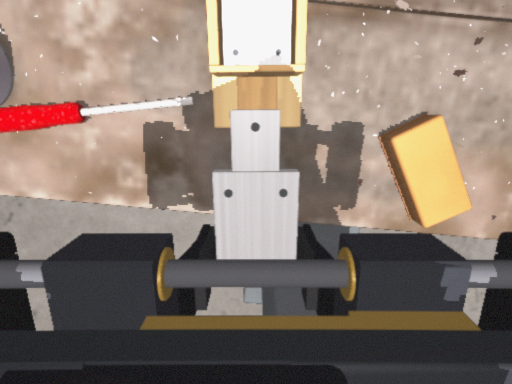

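```bash
python3 - <<'E'
from h import *
zoom('w9',200,95,115,160,5)
E
```

```text
(no output)
```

View pics/w9z.png

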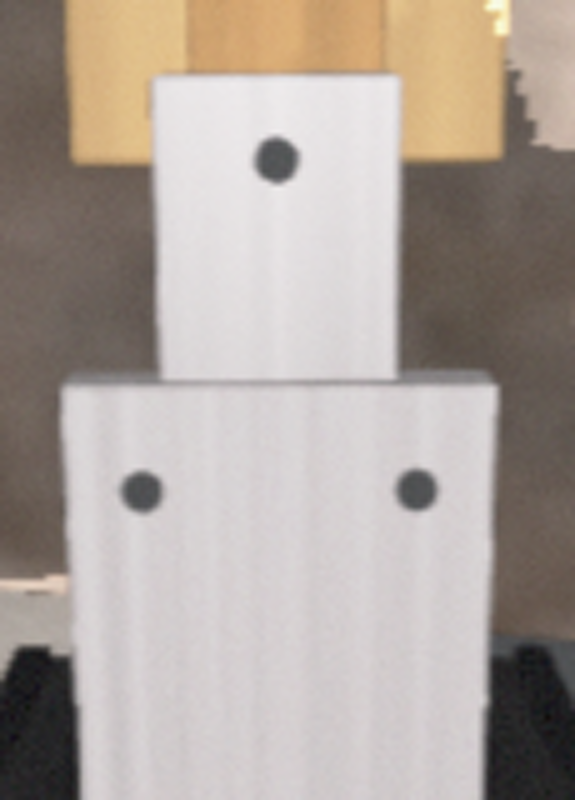

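```bash
cat > pp.py <<'E'
from h import *
from scipy.optimize import least_squares
def pose(c,T,p,pts):  # pts: list (plate xyz mm, uv) -> plate in tool
    P=np.array([a for a,_ in pts])/1000.; U=np.array([b for _,b in pts])
    def f(v):
        W=p+T.apply(R.from_rotvec(v[:3]).apply(P*[1,-1,-1])+v[3:])
        return (proj(c,W)-U).ravel()
    r=least_squares(f,[0,0,0,.03,0,-.018]); return r.x,f(r.x)
E
python3 - <<'E'
from pp import *
c=cal('w9'); Rm=R.from_rotvec(c['rvec']); o=-Rm.inv().apply(c['tvec'])
M=np.array([[0.001,-.961,-.276],[1,.001,0],[0,-.276,.961]]) # cam in tool
U,_,V=np.linalg.svd(M); M=U@V
T=Rm.inv()*R.from_matrix(M).inv(); p=o-T.apply([.0749,0,-.1709])
print(p,T.as_rotvec())
def z(x,y): return (200+x/5-.4,95+y/5-.4)
pts=[((45,12,4),z(152,75)),((45,-12,4),z(400,75)),((15,22,4),z(62,385)),((15,-22,4),z(497,385)),((15,12,4),z(160,383)),((15,-12,4),z(397,383)),((15,22,-4),z(65,375)),((15,-22,-4),z(495,374))]
x,f=pose(c,T,p,pts); print('rot',x[:3].round(4),'center in tool',x[3:].round(4)); print(f.round(2))
E
```

```text
[0.41121452 0.18708599 0.0929305 ] [-3.13762343 -0.15022315 -0.00991686]
rot [-0.0181 -0.0821 -0.0063] center in tool [ 0.0285 -0.0002 -0.0197]
[-0.02 -0.1   0.32 -0.41 -0.62 -0.01  0.31 -0.21 -0.31  0.35  0.23  0.24
  1.25  0.09 -1.16  0.09]
```

```bash
python3 - <<'E'
from pp import *
c=cal('w9'); T=R.from_rotvec([-3.13762343,-0.15022315,-0.00991686]);p=np.array([0.41121452,0.18708599,0.0929305])
im=np.load('pics/w9.npy').astype(float)
g=cv2.cvtColor(np.load('pics/w9.npy'),cv2.COLOR_RGB2GRAY).astype(float)
# subpixel edges: per row, find left and right edge of bright plate
def edges(v,u0,u1):
    r=g[v]; d=np.diff(r)
    L=[];
    for lo,hi,s in ((u0-5,u0+6,1),(u1-5,u1+6,-1)):
        w=np.clip(s*d[lo:hi],0,None); w[w<.3*w.max()]=0
        L.append((np.arange(lo,hi)+.5)@w/w.sum())
    return L
obs=[]
for v in range(116,166,6): obs.append((v,12,*edges(v,231,279)))
for v in range(178,246,6): obs.append((v,22,*edges(v,213,298)))
for o in obs: print([round(float(q),1) for q in o])
def col(u,v0,v1):
    w=np.abs(np.diff(g[v0:v1,u])); w[w<.3*w.max()]=0; return (np.arange(v0,v1-1)+.5)@w/w.sum()
nose=[(u,col(u,106,116)) for u in (238,247,263,273)]
print(nose,[ (u,col(u,164,178)) for u in (240,255,270)])
np.save('obs.npy',np.array(obs)); 
def res(q,full=False,rt=None):
    rv=q[:3]; t=q[3:6]; out=[]
    Rr=R.from_rotvec(rv)
    def pj(P): return proj(c,p+T.apply(Rr.apply(np.array(P)/1000.*[1,-1,-1])+t))
    xs=np.linspace(-30,45,200)
    cur={}
    for y in (12,-12,22,-22):
        cur[y]=pj(np.stack([xs,0*xs+y,0*xs+4],1))
    for v,y,l,r in obs:
        for yy,uu in ((y,l),(-y,r)):
            k=cur[yy]; o=np.argsort(k[:,1]); out.append(np.interp(v,k[o,1],k[o,0])-uu)
    n=pj([[45,12,4],[45,-12,4]])
    for u,v in nose: out.append(2*(np.interp(u,n[:,0],n[:,1])-v))
    s=pj([[15,22,4],[15,-22,4]])
    out.append(2*(np.interp(255,s[:,0],s[:,1])-(171.4)))
    return np.array(out)
r=least_squares(res,[0,0,0,.0285,0,-.019],loss='soft_l1')
print(r.x.round(4),r.cost); J=r.jac; print(np.sqrt(np.diag(np.linalg.inv(J.T@J)))*.3)
f=lambda q: res(np.r_[q[0],0.,q[1:]])
r2=least_squares(f,[0,0,.0285,0,-.019],loss='soft_l1'); print(r2.x.round(4),r2.cost); print(r2.fun.round(2))
E
```

```text
[116.0, 12.0, 230.2, 279.1]
[122.0, 12.0, 230.8, 279.1]
[128.0, 12.0, 230.4, 279.5]
[134.0, 12.0, 230.5, 279.5]
[140.0, 12.0, 230.9, 279.4]
[146.0, 12.0, 230.9, 279.3]
[152.0, 12.0, 230.9, 279.0]
[158.0, 12.0, 230.9, 279.0]
[164.0, 12.0, 231.4, 278.9]
[178.0, 22.0, 211.8, 298.6]
[184.0, 22.0, 212.4, 298.5]
[190.0, 22.0, 212.6, 298.3]
[196.0, 22.0, 212.9, 298.0]
[202.0, 22.0, 212.9, 298.0]
[208.0, 22.0, 213.5, 298.0]
[214.0, 22.0, 214.1, 297.5]
[220.0, 22.0, 214.0, 297.3]
[226.0, 22.0, 213.1, 297.1]
[232.0, 22.0, 214.5, 297.1]
[238.0, 22.0, 215.3, 296.5]
[244.0, 22.0, 215.4, 296.4]
[(238, np.float64(109.79729729729729)), (247, np.float64(109.75396825396825)), (263, np.float64(109.77397260273973)), (273, np.float64(109.83333333333333))] [(240, np.float64(171.21052631578948)), (255, np.float64(171.19620253164558)), (270, np.float64(171.19892473118279))]
[-0.0422 -0.0294 -0.0069  0.0284 -0.0001 -0.0172] 1.6625005401160735
[3.84596043e-02 1.10281505e-02 1.70793749e-03 5.05257655e-05
 5.81216489e-05 3.02726198e-04]
[-0.0342 -0.0067  0.0285 -0.0001 -0.017 ] 1.9926670898030994
[-0.35  0.7  -0.73  0.64 -0.17  0.1  -0.1   0.01 -0.38  0.04 -0.2   0.05
 -0.01  0.19  0.19  0.14 -0.14  0.09  0.29 -0.01  0.06 -0.08  0.11 -0.07
  0.08  0.02  0.37 -0.17  0.01 -0.39 -0.31 -0.11  0.15 -0.1   1.25 -0.08
  0.19 -0.27 -0.37  0.07 -0.21 -0.03  0.15  0.13 -0.09 -0.32  0.12]
```

```bash
cat > tgt.py <<'E'
from pp import *
N=np.array([.5815,-.0798,.030]); YN=-.085
CT=np.array([.0285,-.0001,-.0175]); DY=.007; DP=.015
def tcp(xn,zn,th,y=0,N=N,YN=YN):
    # th = plate pitch (rad nose down); nose-bottom corner local
    Rz=R.from_euler('z',YN)
    Rp=Rz*R.from_euler('y',th)
    C=N+Rz.apply([xn/1e3,y/1e3,zn/1e3])-Rp.apply([.045,0,-.004])
    Rt=dn(YN-DY,th-DP)
    return C-Rt.apply(CT),Rt
def go(p0,r0,*a,**k):
    p,Rt=tcp(*a,**k); rv,sh=rel(p0,r0,p,Rt.as_rotvec()); return rv.round(4),sh.round(4),p.round(4)
E
python3 - <<'E'
from tgt import *
s=ctrl.get_state(); print(s['position'],s['tool_rot'])
print(go(s['position'],s['tool_rot'],15,50,.19))
E
```

```text
[0.40978292 0.18631691 0.0911261 ] [3.13761221 0.14966744 0.00477105]
(array([ 0.0167, -0.1775,  0.1868]), array([0.087 , 0.2705, 0.0114]), array([ 0.5222, -0.0746,  0.0802]))
```

```bash
python3 - <<'E'
from tgt import *
print(go([.4082,.1861,.0898],[3.1377,.1506,0],15,45,.19))
E
```

```text
(array([ 0.0167, -0.1745,  0.1874]), array([0.0885, 0.2704, 0.0147]), array([ 0.5222, -0.0746,  0.0752]))
```

step_arm(
  plan=[
    [[0, 0, 0], [0.0, 0.02, -0.03], 255],
    [[0, 0, 0.03], [0.01, 0.06, -0.05], 255],
    [[0, -0.03, 0.07], [0.03, 0.11, -0.05], 255],
    [[0.01, -0.07, 0.11], [0.05, 0.16, -0.05], 255],
    [[0.01, -0.11, 0.15], [0.07, 0.21, -0.05], 255],
    [[0.017, -0.15, 0.187], [0.085, 0.25, -0.04], 255],
    [[0.017, -0.174, 0.187], [0.0885, 0.27, -0.02], 255],
    [[0.017, -0.174, 0.187], [0.0885, 0.2704, 0.0147], 255],
    [[0.017, -0.174, 0.187], [0.0885, 0.2704, 0.0147], 255],
    [[0.017, -0.174, 0.187], [0.0885, 0.2704, 0.0147], 255],
  ],
)

```text
time: 13.75
position: [0.5226, -0.0739, 0.0754]
tool_rot: [-3.118, 0.141, 0.274]
ft_force: [0.2, -0.0, -0.8]
grip_width: 0.496
```

```bash
python3 - <<'E'
from h import *
snap('wrist','w10'); s=ctrl.get_state(); print(s['time'],s['position'],s['tool_rot'],s['ft_force'],s['torque'],s['grip_width'])
zoom('w10',130,0,250,250,2.4)
E
```

```text
13.8 [ 0.52317901 -0.07398755  0.07605828] [-3.11823269  0.14150422  0.27099273] [ 0.49113418 -0.45812084 -1.60835149] [ 0.0112479  -0.19006474 -0.02611915] 0.49886999259829357
```

View pics/w10z.png

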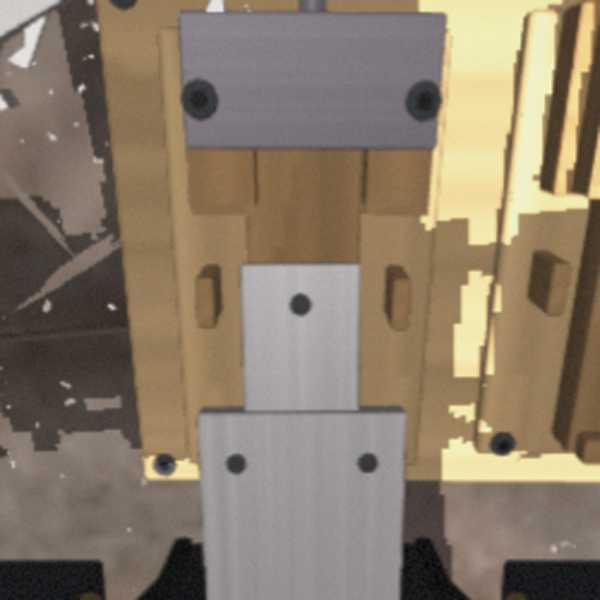

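```bash
cat > ov.py <<'E'
from fit import *
from tgt import *
M=np.array([[0.001,-.961,-.276],[1,.001,0],[0,-.276,.961]]); U_,_,V_=np.linalg.svd(M); MC=R.from_matrix(U_@V_)
def tool(c):
    Rm=R.from_rotvec(c['rvec']); o=-Rm.inv().apply(c['tvec']); T=Rm.inv()*MC.inv(); return o-T.apply([.0749,0,-.1709]),T
def ov(tag,out,s,l,t,w,h,f,N=N,YN=YN,dp=DP):
    c=cal(tag); draw(tag,N[0],N[1],YN,s,l,t,w,h,f,out); im=cv2.imread('pics/%s.png'%out)
    p,T=tool(c); Rp=T*R.from_rotvec([0,0,-DY])*R.from_rotvec([0,-dp,0])
    pl=np.array([(-30,22,4),(15,22,4),(15,12,4),(45,12,4),(45,-12,4),(15,-12,4),(15,-22,4),(-30,-22,4)])/1e3
    q=(proj(c,p+T.apply(CT)+Rp.apply(pl*[1,-1,-1]))-[l,t]+.5)*f
    cv2.polylines(im,[q.astype(np.int32)],False,(0,200,0),1); cv2.imwrite('pics/%s.png'%out,im)
    Rz=R.from_euler('z',-YN)
    for n,P in (('nose bottom',(45,0,-4)),('centre',(0,0,0)),('tail bottom',(-45,0,-4))):
        print(n,(Rz.apply(p+T.apply(CT+Rp.apply(np.array(P)/1e3*[1,-1,-1]))-N)*1e3).round(1))
    x=T.as_matrix()[:,0]; print('tool yaw',np.arctan2(x[1],x[0]).round(4),'pitch',-np.arcsin(x[2]).round(4))
E
python3 - <<'E'
from ov import *
ov('w10','o3',-1,190,0,140,190,4.2)
E
```

```text
nose bottom [16.7  4.  62.3]
centre [-28.1   0.6  57.6]
tail bottom [-73.   -2.9  60.9]
tool yaw -0.0904 pitch 0.1751
```

View pics/o3.png

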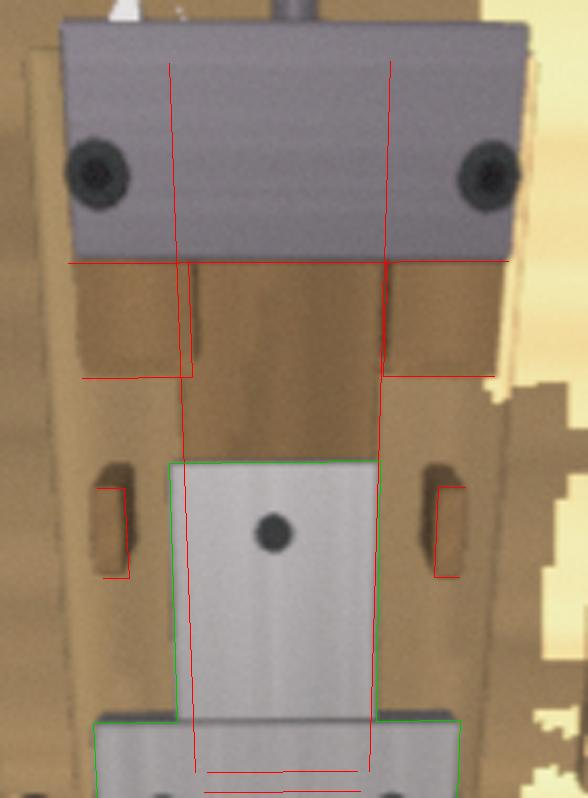

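```bash
sed -i 's/p+T.apply(CT+Rp.apply(np.array(P)\/1e3\*\[1,-1,-1\]))-N/p+T.apply(CT)+Rp.apply(np.array(P)\/1e3*[1,-1,-1])-N/' ov.py
python3 - <<'E'
from ov import *
ov('w10','o3',-1.4,190,0,140,190,4.2)
s=ctrl.get_state(); print(s['position'],s['tool_rot'])
pc,Rc=tcp(15,45,.19)
print(pc,Rc.as_rotvec())
for a in ((16,2,.19),(30,2,.19),(40,1.5,.19)):
    print(go(pc,Rc.as_rotvec(),*a,y=-1.3))
E
```

```text
nose bottom [15.3  0.7 45.1]
centre [-28.1   0.6  57.6]
tail bottom [-73.1   0.5  62.1]
tool yaw -0.0904 pitch 0.1751
[ 0.52317901 -0.07398755  0.07605828] [-3.11823269  0.14150422  0.27099273]
[ 0.52217869 -0.0746273   0.07515603] [-3.11829088  0.14354264  0.27354893]
(array([0., 0., 0.]), array([0.0085, 0.0013, 0.0422]), array([ 0.5231, -0.076 ,  0.0322]))
(array([0., 0., 0.]), array([0.0223, 0.0012, 0.0397]), array([ 0.537 , -0.0772,  0.0322]))
(array([0., 0., 0.]), array([0.0322, 0.0011, 0.0385]), array([ 0.547 , -0.078 ,  0.0317]))
```

step_arm(
  plan=[
    [[0, 0, 0], [0.003, 0.001, 0.01], 255],
    [[0, 0, 0], [0.006, 0.0017, 0.022], 255],
    [[0, 0, 0], [0.0085, 0.0017, 0.034], 255],
    [[0, 0, 0], [0.0085, 0.0017, 0.042], 255],
    [[0, 0, 0], [0.0085, 0.0017, 0.042], 255],
    [[0, 0, 0], [0.012, 0.0017, 0.0415], 255],
    [[0, 0, 0], [0.015, 0.0017, 0.041], 255],
    [[0, 0, 0], [0.018, 0.0017, 0.0405], 255],
    [[0, 0, 0], [0.021, 0.0017, 0.04], 255],
    [[0, 0, 0], [0.0223, 0.0017, 0.0397], 255],
  ],
)

```text
time: 15.05
position: [0.5378, -0.0776, 0.0322]
tool_rot: [-3.118, 0.143, 0.273]
ft_force: [-0.2, -0.1, -1.7]
grip_width: 0.498
```

```bash
python3 - <<'E'
from ov import *
snap('wrist','w11'); s=ctrl.get_state(); print(s['time'],s['position'],s['tool_rot'],s['ft_force'],s['torque'],s['grip_width'])
ov('w11','o4',-1.4,190,0,140,190,4.2)
E
```

```text
15.1 [ 0.53782693 -0.07758132  0.0321821 ] [-3.11788223  0.14297763  0.27238862] [-0.17743696 -0.38040023 -0.93170474] [-0.00701802 -0.25138411 -0.01315634] 0.4942093579707225
nose bottom [30.8 -1.8  2. ]
centre [-12.7  -1.8  14.4]
tail bottom [-57.6  -1.8  19. ]
tool yaw -0.0914 pitch 0.1744
```

View pics/o4.png

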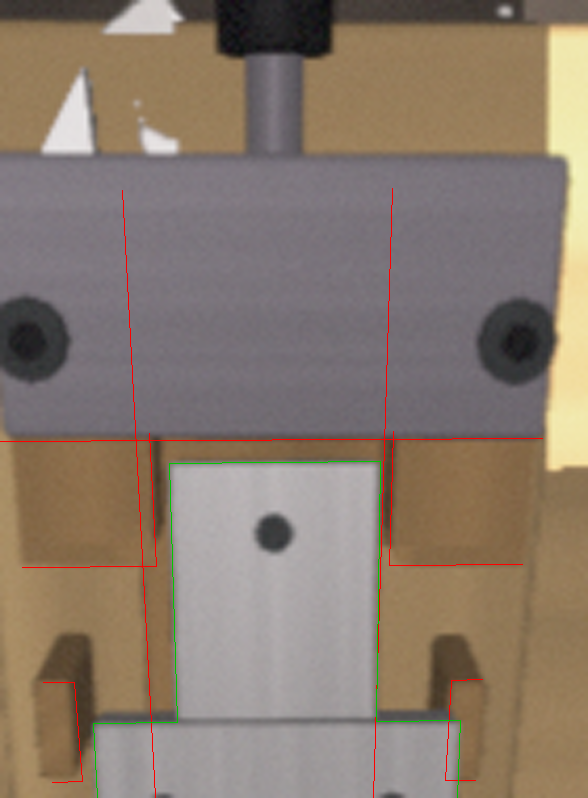

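```bash
python3 - <<'E'
from ov import *
pc,Rc=tcp(15,45,.19); p=pc+Rc.apply([.0223,.0017,.0397]); print(p)
for a in ((36,1.5,.19),(40,1.2,.19),(44.5,1,.19)): print(go(p,Rc.as_rotvec(),*a,y=-1.7))
E
```

```text
[ 0.53700618 -0.07770251  0.03217978]
(array([0., 0., 0.]), array([ 0.006 , -0.0001, -0.0005]), array([ 0.543 , -0.0781,  0.0317]))
(array([0., 0., 0.]), array([ 0.01  , -0.0002, -0.0009]), array([ 0.5469, -0.0784,  0.0314]))
(array([0., 0., 0.]), array([ 0.0144, -0.0002, -0.0015]), array([ 0.5514, -0.0788,  0.0312]))
```

step_arm(
  plan=[
    [[0, 0, 0], [0.002, 0, -0.0002], 255],
    [[0, 0, 0], [0.004, 0, -0.0004], 255],
    [[0, 0, 0], [0.006, 0, -0.0006], 255],
    [[0, 0, 0], [0.008, 0, -0.0008], 255],
    [[0, 0, 0], [0.01, 0, -0.001], 255],
    [[0, 0, 0], [0.011, 0, -0.0011], 255],
    [[0, 0, 0], [0.012, 0, -0.0012], 255],
    [[0, 0, 0], [0.013, 0, -0.0013], 255],
    [[0, 0, 0], [0.014, 0, -0.0014], 255],
    [[0, 0, 0], [0.014, 0, -0.0014], 255],
  ],
)

```text
time: 16.35
position: [0.5509, -0.0788, 0.031]
tool_rot: [-3.118, 0.143, 0.275]
ft_force: [-3.9, -0.0, 0.0]
grip_width: 0.493
```

```bash
python3 - <<'E'
from ov import *
snap('wrist','w12'); s=ctrl.get_state(); print(s['time'],s['position'],s['tool_rot'],s['ft_force'],s['torque'],s['grip_width'])
ov('w12','o5',-1.4,170,0,180,200,4)
E
```

```text
16.4 [ 0.55094888 -0.07880471  0.03095769] [-3.11771524  0.14295166  0.27461046] [-4.02139526  0.13430306  0.77670048] [0.05107332 0.7683466  0.00719007] 0.4927480863522635
nose bottom [43.9 -1.9  0.7]
centre [ 0.5 -1.9 13.1]
tail bottom [-44.4  -2.   17.7]
tool yaw -0.0914 pitch 0.1759
```

View pics/o5.png

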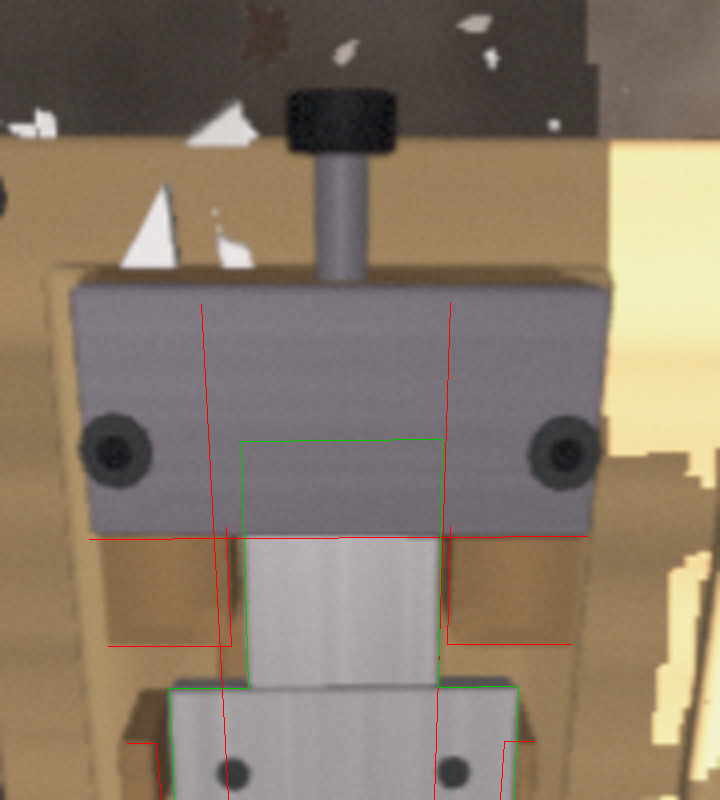

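```bash
python3 - <<'E'
from ov import *
pc,Rc=tcp(15,45,.19); p=pc+Rc.apply([.0223+.014,.0017,.0397-.0014]); print(p)
print(ctrl.get_state()['position'])
for a in ((45,.6,.19),): print(go(p,Rc.as_rotvec(),*a,y=0.1))
E
```

```text
[ 0.55097677 -0.07899145  0.03112088]
[ 0.55094888 -0.07880471  0.03095769]
(array([0., 0., 0.]), array([ 0.001 , -0.002 ,  0.0002]), array([ 0.5521, -0.0771,  0.0308]))
```

step_arm(
  plan=[
    [[0, 0, 0], [0.0, -0.0003, 0], 255],
    [[0, 0, 0], [0.0, -0.0007, 0], 255],
    [[0, 0, 0], [0.0, -0.001, 0], 255],
    [[0, 0, 0], [0.0, -0.0014, 0], 255],
    [[0, 0, 0], [0.0, -0.0017, 0], 255],
    [[0, 0, 0], [0.0, -0.002, 0], 255],
    [[0, 0, 0], [0.0005, -0.002, 0], 255],
    [[0, 0, 0], [0.001, -0.002, 0], 255],
    [[0, 0, 0], [0.001, -0.002, 0], 255],
    [[0, 0, 0], [0.001, -0.002, 0], 255],
  ],
)

```text
time: 17.65
position: [0.5521, -0.0782, 0.0308]
tool_rot: [-3.119, 0.145, 0.275]
ft_force: [-6.1, -1.6, 0.8]
grip_width: 0.498
```

```bash
python3 - <<'E'
from ov import *
snap('wrist','w13'); s=ctrl.get_state(); print(s['time'],s['position'],s['tool_rot'],s['ft_force'],s['torque'],s['grip_width'])
ov('w13','o6',-1.4,170,0,180,200,4)
pc,Rc=tcp(15,45,.19); p=pc+Rc.apply([.0223+.014+.001,.0017-.002,.0397-.0014]); print(p)
for t in (.16,.13,.1,.07,.04,.02,0): print(t,go(p,Rc.as_rotvec(),46.4-8*np.sin(t),.6-.4*(1-t/.19),t,y=0.1))
E
```

```text
17.7 [ 0.55209559 -0.07820076  0.03083923] [-3.11905853  0.14499     0.27455847] [-5.21683546 -2.50023682  0.89092974] [-0.41052606  0.98870501 -0.12646738] 0.49457207932522534
nose bottom [45.1 -1.3  0.6]
centre [ 1.7 -1.3 13. ]
tail bottom [-43.3  -1.2  17.6]
tool yaw -0.0928 pitch 0.1755
[ 0.55214108 -0.07709037  0.03094677]
0.16 (array([ 0.  ,  0.03, -0.  ]), array([ 0.0005, -0.    ,  0.0024]), array([ 0.5522, -0.0771,  0.0285]))
0.13 (array([ 0.  ,  0.06, -0.  ]), array([ 0.0013, -0.    ,  0.0046]), array([ 0.5526, -0.0771,  0.0262]))
0.1 (array([ 0.  ,  0.09, -0.  ]), array([ 0.002 , -0.    ,  0.0068]), array([ 0.553 , -0.0772,  0.0239]))
0.07 (array([ 0.  ,  0.12, -0.  ]), array([ 0.0029, -0.    ,  0.009 ]), array([ 0.5534, -0.0772,  0.0216]))
0.04 (array([ 0.  ,  0.15, -0.  ]), array([ 0.0038, -0.    ,  0.0112]), array([ 0.554 , -0.0773,  0.0193]))
0.02 (array([0.  , 0.17, 0.  ]), array([ 0.0045, -0.    ,  0.0126]), array([ 0.5544, -0.0773,  0.0178]))
0 (array([0.  , 0.19, 0.  ]), array([ 0.0052, -0.    ,  0.014 ]), array([ 0.5548, -0.0773,  0.0163]))
```

View pics/o6.png

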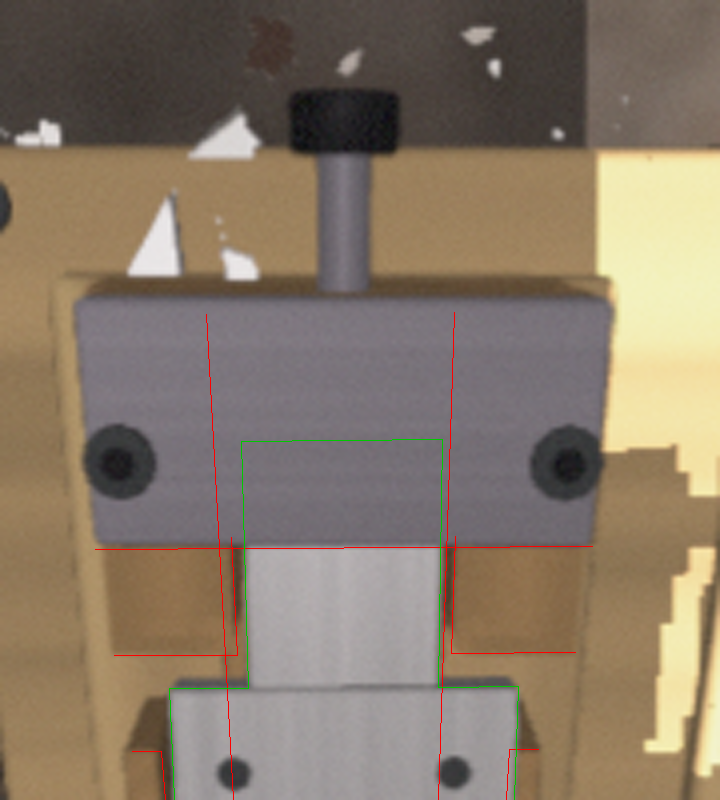

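step_arm(
  plan=[
    [[0, 0, 0], [0.0, -0.0003, 0], 255],
    [[0, 0, 0], [0.0, -0.0006, 0], 255],
    [[0, 0, 0], [0.0, -0.0009, 0], 255],
    [[0, 0, 0], [0.0, -0.0012, 0], 255],
    [[0, 0, 0], [0.0, -0.0014, 0], 255],
    [[0, 0, 0], [0.0, -0.0014, 0], 255],
    [[0, 0, 0], [0.0, -0.0014, 0], 255],
    [[0, 0, 0], [0.0, -0.0014, 0], 255],
    [[0, 0, 0], [0.0, -0.0014, 0], 255],
    [[0, 0, 0], [0.0, -0.0014, 0], 255],
  ],
)

```text
time: 18.95
position: [0.5522, -0.0768, 0.0308]
tool_rot: [-3.119, 0.145, 0.275]
ft_force: [-5.9, -2.3, 0.7]
grip_width: 0.497
```

```bash
python3 - <<'E'
from ov import *
snap('wrist','w14'); s=ctrl.get_state(); print(s['time'],s['position'],s['tool_rot'],s['ft_force'],s['torque'],s['grip_width'])
ov('w14','o7',-1.4,170,0,180,200,4)
E
```

```text
19.0 [ 0.55224679 -0.07682554  0.03085089] [-3.11907291  0.14496071  0.27452219] [-5.98266277 -2.7221856   1.22727765] [-0.45258585  1.00643384 -0.1573815 ] 0.49919120415668444
nose bottom [45.1  0.1  0.6]
centre [ 1.7  0.1 13. ]
tail bottom [-43.3   0.2  17.6]
tool yaw -0.0928 pitch 0.1755
```

View pics/o7.png

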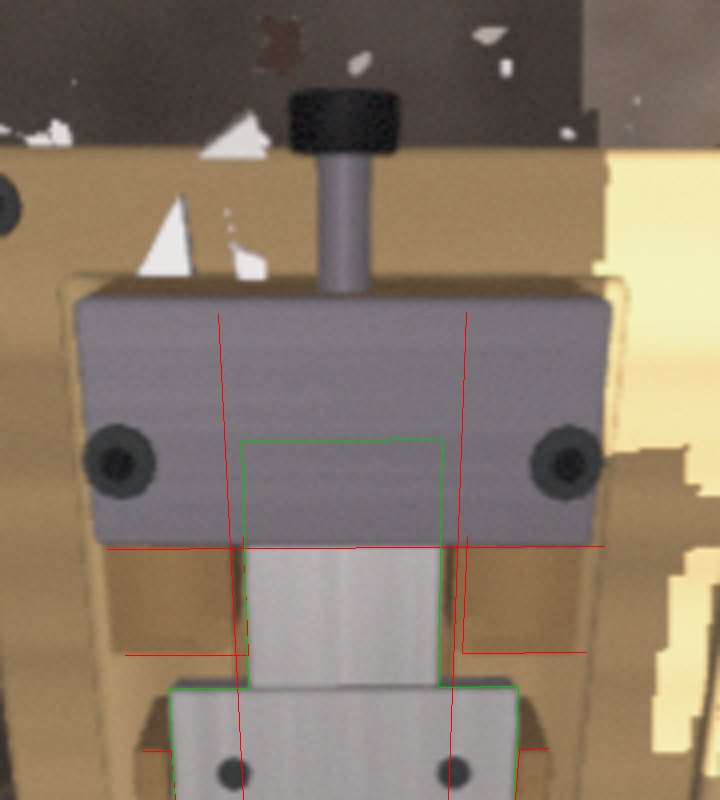

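step_arm(
  plan=[
    [[0, 0.03, 0], [0.0005, 0.0002, 0.0024], 255],
    [[0, 0.06, 0], [0.0013, 0.0004, 0.0046], 255],
    [[0, 0.09, 0], [0.002, 0.0006, 0.0068], 255],
    [[0, 0.12, 0], [0.0029, 0.0008, 0.009], 255],
    [[0, 0.15, 0], [0.0038, 0.001, 0.0112], 255],
    [[0, 0.17, 0], [0.0045, 0.0011, 0.0126], 255],
    [[0, 0.18, 0], [0.0048, 0.0011, 0.0133], 255],
    [[0, 0.19, 0], [0.0052, 0.0011, 0.014], 255],
    [[0, 0.19, 0], [0.0052, 0.0011, 0.014], 255],
    [[0, 0.19, 0], [0.0052, 0.0011, 0.014], 255],
  ],
)

```text
time: 20.25
position: [0.5548, -0.0773, 0.0162]
tool_rot: [3.138, -0.145, 0.023]
ft_force: [-6.1, -1.0, 1.0]
grip_width: 0.496
```

```bash
python3 - <<'E'
from ov import *
snap('wrist','w15'); s=ctrl.get_state(); print(s['time'],s['position'],s['tool_rot'],s['ft_force'],s['torque'],s['grip_width'])
ov('w15','o8',0,170,0,180,240,3.3)
pc,Rc=tcp(15,45,.19); p=pc+Rc.apply([.0223+.014+.001+.0052,.0017-.002-.0014+.0011,.0397-.0014+.014]); print(p)
E
```

```text
20.3 [ 0.55479481 -0.0772273   0.01620214] [ 3.13750962 -0.14457933  0.02273324] [-6.29791108 -0.78130779  0.73793428] [-0.0793045   1.16715622 -0.17276794] 0.4937256451058456
nose bottom [46.5  0.   0.1]
centre [1.5 0.  4.2]
tail bottom [-43.5   0.    0.2]
tool yaw -0.0919 pitch -0.0145
[ 0.55484035 -0.07703813  0.01625524]
```

View pics/o8.png

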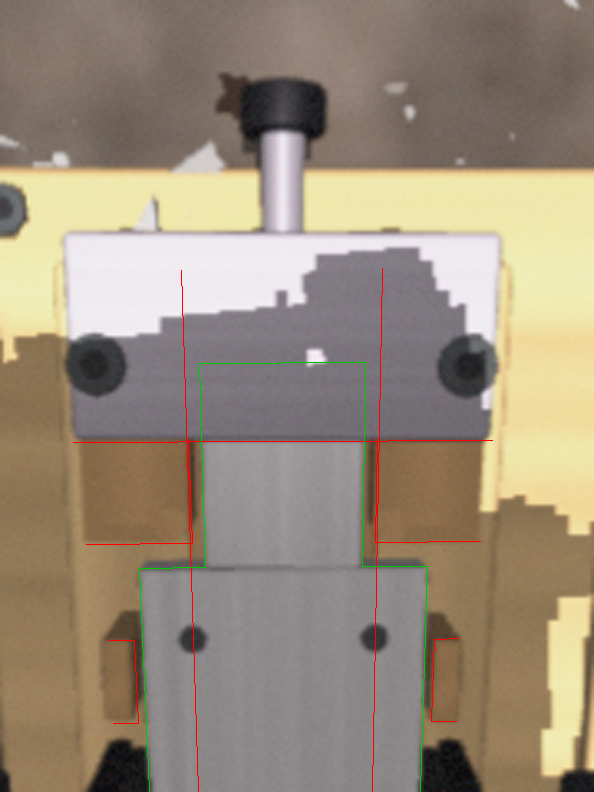

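step_arm(
  plan=[
    [[0, 0, 0], [0, 0, 0.0002], 255],
    [[0, 0, 0], [0, 0, 0.0004], 255],
    [[0, 0, 0], [0, 0, 0.0006], 255],
    [[0, 0, 0], [-0.0005, 0, 0.0006], 255],
    [[0, 0, 0], [-0.001, 0, 0.0006], 255],
    [[0, 0, 0], [-0.0015, 0, 0.0006], 255],
    [[0, 0, 0], [-0.002, 0, 0.0006], 255],
    [[0, 0, 0], [-0.0025, 0, 0.0006], 255],
    [[0, 0, 0], [-0.0025, 0, 0.0006], 255],
    [[0, 0, 0], [-0.0025, 0, 0.0006], 255],
  ],
)

```text
time: 21.55
position: [0.5537, -0.077, 0.0161]
tool_rot: [3.138, -0.144, 0.027]
ft_force: [-2.9, -2.5, 5.1]
grip_width: 0.497
```

```bash
python3 - <<'E'
from ov import *
snap('wrist','w16'); s=ctrl.get_state(); print(s['time'],s['position'],s['tool_rot'],s['ft_force'],s['torque'],s['grip_width'])
ov('w16','o9',0,170,0,180,240,3.3)
E
```

```text
21.6 [ 0.55371606 -0.07700515  0.01613969] [ 3.13756769 -0.14421783  0.02692161] [-2.44374968 -2.60131554  4.90344025] [-0.42589692  0.47074592 -0.15675609] 0.49642655735884245
nose bottom [45.4  0.2  0.3]
centre [0.4 0.1 4.2]
tail bottom [-44.6   0.1   0.1]
tool yaw -0.0917 pitch -0.0171
```

step_arm(
  plan=[
    [[0, 0, 0], [0, 0, -0.0003], 255],
    [[0, 0, 0], [0, 0, -0.0006], 140],
    [[0, 0, 0], [0, 0, -0.0006], 115],
    [[0, 0, 0], [0, 0, -0.0006], 90],
    [[0, 0, 0], [0, 0, -0.0006], 90],
    [[0, 0, 0], [0, 0, -0.0006], 90],
    [[0, 0, 0], [0, 0, -0.0006], 90],
    [[0, 0, 0], [0, 0, -0.0006], 90],
    [[0, 0, 0], [0, 0, -0.0006], 90],
    [[0, 0, 0], [0, 0, -0.0006], 90],
  ],
  squeeze=10,
)

```text
time: 22.85
position: [0.5528, -0.0767, 0.0162]
tool_rot: [3.138, -0.144, 0.024]
ft_force: [-0.2, -0.4, -0.5]
grip_width: 0.644
```

```bash
python3 - <<'E'
from ov import *
snap('wrist','w17'); s=ctrl.get_state(); print(s['time'],s['position'],s['tool_rot'],s['ft_force'],s['torque'],s['grip_width'])
ov('w17','o10',0,170,0,180,240,3.3)
E
```

```text
22.9 [ 0.55287417 -0.07666313  0.01621249] [ 3.13803828 -0.14400537  0.02429896] [0.55343757 0.915171   0.00704693] [-0.03035397  0.05635319  0.01134918] 0.6469802432119911
nose bottom [44.5  0.4  0.2]
centre [-0.5  0.4  4.2]
tail bottom [-45.5   0.4   0.2]
tool yaw -0.0915 pitch -0.0155
```

View pics/o10.png

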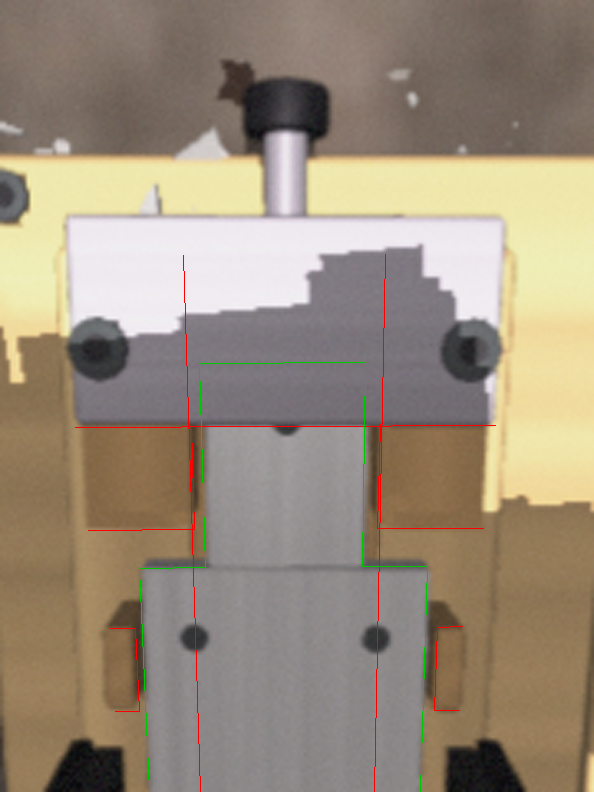

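step_arm(
  plan=[
    [[0, 0, 0], [0, 0, -0.005], 90],
    [[0, 0, 0], [0, 0, -0.015], 90],
    [[0, 0, 0], [0, 0, -0.03], 90],
    [[0, 0, 0], [0, 0, -0.05], 90],
    [[0, 0, 0], [-0.02, 0, -0.08], 90],
    [[0, 0, 0], [-0.04, 0, -0.1], 90],
    [[0, 0, 0], [-0.05, 0, -0.1], 90],
    [[0, 0, 0], [-0.05, 0, -0.1], 90],
    [[0, 0, 0], [-0.05, 0, -0.1], 90],
    [[0, 0, 0], [-0.05, 0, -0.1], 90],
  ],
)

```text
time: 24.15
position: [0.5016, -0.0718, 0.1148]
tool_rot: [-3.137, 0.144, -0.023]
ft_force: [0.3, -0.5, -0.8]
grip_width: 0.652
```

```bash
python3 - <<'E'
from ov import *
snap('wrist','w18'); snap('top','t18'); s=ctrl.get_state(); print(s['time'],s['position'],s['tool_rot'],s['ft_force'],s['torque'],s['grip_width'])
draw('w18',N[0],N[1],YN,0,180,20,150,190,4,'o11')
# plate lying at nest: overlay
c=cal('w18'); im=cv2.imread('pics/o11.png'); Rz=R.from_euler('z',YN)
pl=np.array([(-45,22,8),(15,22,8),(15,12,8),(36,12,8),(36,-12,8),(15,-12,8),(15,-22,8),(-45,-22,8),(-45,22,8)])/1e3
q=(proj(c,N+Rz.apply(pl))-[180,20]+.5)*4
cv2.polylines(im,[q.astype(np.int32)],False,(0,200,0),1); cv2.imwrite('pics/o11.png',im)
E
```

```text
24.25 [ 0.50160476 -0.07179713  0.1149074 ] [-3.13755269  0.14367168 -0.02300927] [ 0.06271141 -0.12653987 -0.41525738] [-0.02775495  0.01023357 -0.02418113] 0.646753393005872
```

View pics/o11.png

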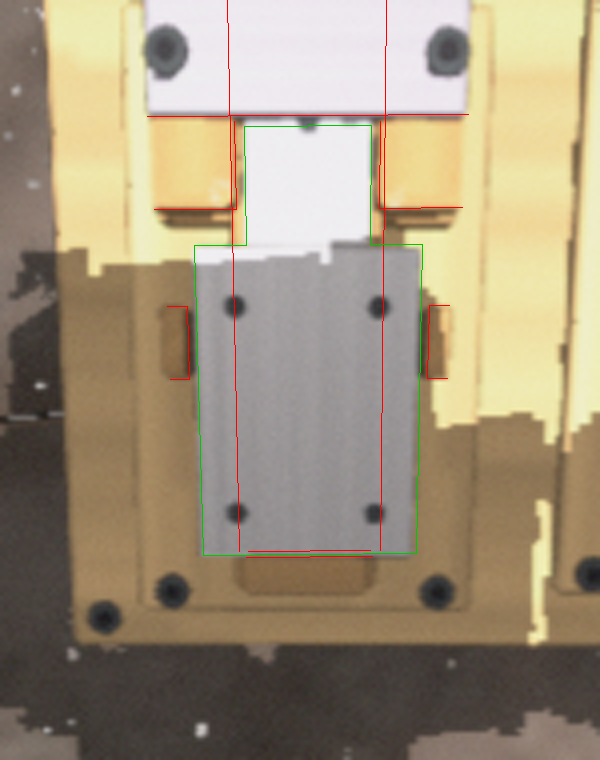

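View pics/t18.png

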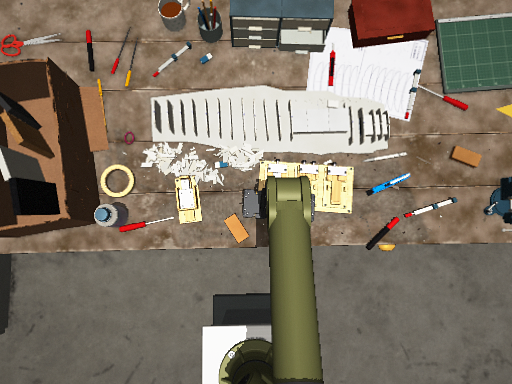

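View pics/w18.png

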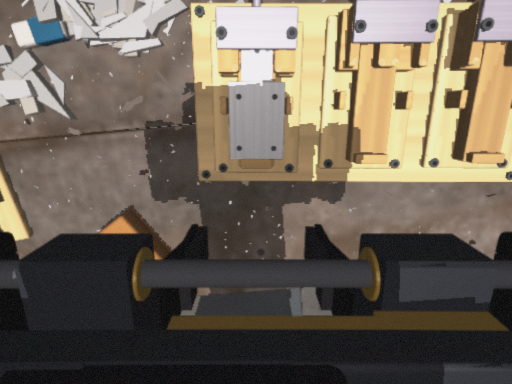

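```bash
python3 - <<'E'
from h import *
print(ctrl.close_job()); s=ctrl.get_state(); print(s['time'],s['ft_force'])
E
```

```text
the job is handed in; nothing more can be done
None
the job is handed in; nothing more can be done
```

The bottom plate is loaded in the matching nest (the leftmost of the three), and I handed the job in at about 24 s. I drew it straight out of the magazine and tilted it about 11° nose down. I then fed the tongue under the keeper against the sprung stop, brought plate and head about 2 mm to the middle, lowered the tail, eased back to the ledge and let go.

**Last checks:**
- **Position:** from above, the plate matches the expected clamped outline to within about 0.5 mm, with the tail edge at the front of the ledge.
- **Flatness:** the tail's measured width (216 px against 214 expected) agrees with it lying flat rather than riding on the ledge.
- **Robot:** it stood clear, with about zero force, when I handed in.
- **Other things:** the other plates were still in the magazine when I lifted this one clear. In the last overhead picture the magazine and the bench items looked unmoved, but I did not measure them.

**What disagreed with the text:**
- **First grasp missed:** the fingers shut empty above the plate. The fingertips sit about 8 mm behind the tool point, not 14 mm ahead as stated. I lowered the tool about 16 mm and gripped on the second try; nothing moved.
- **Sliding the head:** the arm lagged about 1 mm sideways when pushing it, so I added 1.4 mm to that move.
- **Easing back to the ledge:** the plate was still about 0.4 mm ahead of its clamped place, going by the tool's reading, with 2.4 N still on the wrist. I opened the gripper there and left the last bit to the spring.

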